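Open the wash can's stiff lid upright and scrub the can with the long brush

TASK

Fold the stiff hinged lid of the tilted wash can back until it stands upright, and leave it standing so. Then take the long round brush from its caddy and scrub the can: press the sprung strainer at the bottom clearly down with the brush, draw the brush up more than halfway while keeping its bristles in the can, and press the strainer down a second time. Work gently, stand the brush back in its caddy bristles down without dropping it, and do not disturb the other things on the bench.

Things in the scene. Friction and masses are not known exactly. Their poses are not given: they have to be found in the camera images.
- bracket: Fixed dark steel bracket on the bench carrying the wash can; base plate 170 x 120 mm, 8 thick. Origin on the bench under the centre of the can's mouth; z up; -x is the horizontal direction towards which the mouth leans. Stands left or right, with some yaw. Two cheeks up to 115 mm high stand 49 mm either side of the can.
- cup: The wash can: plain steel can open at the top, outer diameter 84 mm, inner diameter 76 mm, height 105 mm, fixed in the bracket with its axis 30 degrees (0.524 rad) from vertical. Origin: centre of its underside, 50 mm above the bench; z along its axis out of the mouth (mouth at z = 0.105); x points to the hinge side. Inside, the strainer's top lies at z = 0.020.
- strainer (a joint): Round sprung strainer plate (68 mm across) at the bottom inside the can; value = how far it is pressed down along the can's axis, m: 0 at rest, stop at 0.010. The spring takes about 2 N to start and 1.5 N more for each mm; it counts as clearly down beyond 0.003 (about 6.5 N).
- lid (a joint): Angle of the can's steel lid, rad: 0 shut, grows as it opens (stop 2.75); 0.524 = level, 2.094 = upright. Starts half open over the mouth. Stiff hinge (0.2 N m friction): stays where left. Plate 92 mm wide, 5 thick, reaching 101 mm from the hinge; a tab 44 wide, 8 thick in the middle of its free edge reaches 127 mm. Plate and tab are centred on the plane through the hinge line.
- lid_hinge (a point): Middle of the lid's hinge line, at (0.048, 0, 0.109) of the can's frame; the line runs along the can's y. Axes turn with the lid: its -x points from hinge to tab.
- lid_tab (a point): Middle of the outer end of the lid's tab, 127 mm from the hinge line; axes as lid_hinge.
- brush: Long round brush, 200 mm, 110 g: dark bristle head diameter 44 mm, length 60 mm (rigid), thin neck, light wooden handle diameter 24 mm from 100 to 200 mm. Origin: centre of the flat bristle end; z runs to the handle's end. It starts standing upright in the caddy, bristles down, and can be gripped by the handle's end from above.
- caddy: White plastic brush caddy fixed to the bench, an upright open pot: inner diameter 66 mm, outer 74 mm (foot 88), height 80 mm, inner floor 6 mm above its underside. Origin: centre of its underside, on the bench.
- arbor: Bystander: steel flanged arbor, 68 mm across, 58 mm high. Origin under its centre.
- spanner: Bystander: spanner lying flat, 170 mm long. Origin at its middle.
- drill: Bystander: large twist drill lying, 180 mm long, 18 mm thick. Origin under its middle.
- bush: Bystander: standing brass bush, 44 mm across, 50 mm high. Origin under its centre.
- tub: Bystander: open white plastic tub, 84 mm across, 75 mm high. Origin under its centre.
- oil: Bystander: grey oil bottle, 72 mm across, 180 mm high. Origin under its centre.
Not all that is in view belongs to the job. Of the things like the bracket, leave any that is pink; of the rest the larger one is meant.

How it is judged:
By the outcome, as a careful person would: the job done as asked, in the order asked, and still so for the second after the job is handed in, with the robot touching nothing.
It also fails if it takes over 64 s, if anything falls off the work surface, if the arm or the gripper's body presses on something with over 40 N, if the wrist force passes 120 N, or if a joint passes its speed limit or range.

ROBOT

A 6-joint arm with a two-finger parallel gripper is mounted at the origin on the work surface. World frame = base frame: x ahead of the robot, y to its left, z up, the work surface at z = 0. Lengths are in m, angles in rad, forces in N, time in s.
With the tool pointing down it reaches from about 0.25 to 0.775 m from the base axis. Payload 4 kg.
Tool frame: the origin (TCP) lies at the centre of the arm's flange, where the gripper is bolted on; the fingertips stand ahead of it and the grasp point (between the pads) lies 180 mm ahead of it (robot.tcp_to_tips is the z of the fingertips in the tool frame, in m); z points along the fingers, y is the direction in which the jaws open and shut (so a half turn about z gives the same grasp; the last joint's range is limited). The gripper opens to 94 mm and grips with 3 to 60 N. Pads are 16 mm wide; open, the fingers measure 119 mm over their backs; the gripper's body (75 mm by 177 mm) begins 78 mm behind the grasp point.
Start: joints at [1.108, 0.087, 1.371, -0, 1.684, -0.103], TCP at [0.194, 0.515, 0.405] pointing down, gripper open.
Joint ranges: [-3.1, 3.1], [-0.76, 2.03], [0.27, 2.55], [-1.08, 4.22], [0.17, 2.65], [-2.57, 2.57]. Speed limits (rad/s): [2.79, 2.79, 3.14, 3.14, 3.14, 3.14].

INTERFACE

Orientations are given as [roll, pitch, yaw] about the fixed x, y, z axes, in that order (R = Rz(yaw) Ry(pitch) Rx(roll)).
In Python, from bench import robot gives the robot as it stands.
- The arm moves only by the tool move_arm, never from a script. Its argument "increments" is a list that holds one entry, the list of rows, each a list of 7 numbers: the opening, from 0 (shut) to 1 (fully open), then the shift along the tool's x, y, z as a fraction of full scale, then the turn, a rotation vector about the tool's x, y, z as a fraction of full scale. In form: [[[jaw, dx, dy, dz, rx, ry, rz], ...]]. A call has 1 to 8 rows; each row is the pose to reach, as a shift and turn from the pose commanded when the call began, along the tool's axes at that moment; what a row does not reach only later rows make up. Full scale, the value 1, is 0.1 m for a shift and pi/2 rad for a turn. A row lasts 1/12 s, in which the tool goes at most 41.7 mm and 7.16 degrees, less where a joint would pass 70% of its speed; a pose out of reach is approached as far as the arm can. A call with a number of a shift or a turn outside -1 to 1 is refused whole. A call with a gripper value outside its range is refused whole. The fingers move at their own pace and stop on an object; the grip force is fixed at half the most. Time passes only in rows, so rows that repeat a pose let the fingers close. It gives the time, the measured TCP pose, the force and the opening at its end, in the units of the state.
- robot.get_obs(): the state, without advancing time (a new reading comes with each control period).
- robot.snapshot(name): name is "scene" or "top" or "wrist"; returns (picture, depth): 480x640x3 uint8, red, green, blue; 480x640 float32, m along the optical axis (not along the pixel's ray), 0 where there is no reading.
- robot.camera_params(name): a dict with "mtx" (3x3 intrinsics, pixels), "k1" (the pictures are not rectified: a ray, as slopes to the right and down, at radius r is drawn at 1 + k1 r^2 times it, then the intrinsics apply), "R" (3x3) and "t" (3): a world point X has camera coordinates R X + t. Camera axes: x right, y down, z forward; pixel columns grow to the right and rows downward; lengths in m; the calibration is good to about 2 mm. A picture is of the moment at which its call begins: read the wrist's pose just before it. camera_params takes no time and is no camera call; for the wrist camera it gives the pose at the moment of the call.
- robot.close_job(): hands the job in, once; it reports no verdict.
The state is a dict: "time": time; "joint_positions": joint angles; "qvel": joint speeds; "joint_torque": joint torques, N m; "tool_pos": TCP position; "ee_rot": TCP orientation; "wrist_force": force on the tool from outside, world axes, zero at the start; "wrist_torque": the same for the moment, N m; "width": finger opening in m.
Only numpy, scipy, OpenCV 4.12 (cv2) and the standard library are available. Lean on these libraries where they do the work, as an engineer would, in place of code of your own. Each camera call takes 0.05 s, during which the arm holds its last target.

## Working session

There is one attempt and no reset: what is moved stays moved. The work goes in short steps, Python scripts to look and compute and a tool call to move; the robot and the scene stay as the last step left them, time stands still between calls to the robot, and variables do not carry over. Pictures are saved under pics/ and viewed, and the job is handed in when it is done.

Besides the shell and the picture viewer there is one more tool, called after ">>>" by a JSON object that holds its "name" and its "arguments", one argument or row to a line. move_arm: Moves the arm, as the interface text tells. Its arguments: {"type":"object","properties":{"increments":{"type":"array","items":{"type":"array","items":{"type":"array","items":{"type":"number","minimum":-1,"maximum":1}}}}},"required":["increments"]}

```bash
ls; mkdir -p pics; python3 - <<'E'
from bench import robot
import cv2,numpy as np
print(robot.get_obs())
for n in ["scene","top","wrist"]:
    p=robot.camera_params(n); 
    print(n,p)
    im,d=robot.snapshot(n)
    cv2.imwrite(f"pics/{n}0.png",im[:,:,::-1]); np.save(f"pics/{n}0.npy",d)
E
```

```text
pics
{'time': 0.0, 'joint_positions': array([ 1.10791538e+00,  8.79452686e-02,  1.37225965e+00, -1.68275629e-05,
        1.68359153e+00, -1.03098003e-01]), 'qvel': array([-0.00047202, -0.00168455,  0.00027941, -0.00146308, -0.00020226,
       -0.00011039]), 'joint_torque': array([-1.38598507e-04, -3.40169084e+01, -3.02433014e+01,  7.17063784e-02,
        3.29961092e-02, -2.06682139e-04]), 'tool_pos': array([0.19359263, 0.51467867, 0.40350628]), 'ee_rot': array([-3.13939884e+00, -2.10168539e-04,  2.78180761e+00]), 'wrist_force': array([-0.98825429, -0.26217129,  0.35225181]), 'wrist_torque': array([0.03045991, 0.01662743, 0.06936356]), 'width': 0.09373515693295922}
scene {'mtx': array([[504.84769917,   0.        , 326.55363691],
       [  0.        , 504.84769917, 245.96657097],
       [  0.        ,   0.        ,   1.        ]]), 'k1': 0.03582663526745504, 'R': array([[-0.2820226 ,  0.95939672, -0.00460324],
       [ 0.67384228,  0.19466159, -0.71277167],
       [-0.68293472, -0.20411957, -0.70138104]]), 't': array([ 0.10213953, -0.25443499,  1.55012466])}
top {'mtx': array([[466.55054548,   0.        , 317.55941847],
       [  0.        , 466.55054548, 242.11512814],
       [  0.        ,   0.        ,   1.        ]]), 'k1': -0.012436682255990353, 'R': array([[ 0.02673711, -0.99933462,  0.0248083 ],
       [-0.98826049, -0.03015889, -0.14977196],
       [ 0.1504205 , -0.0205126 , -0.98840928]]), 't': array([0.02003176, 0.49372716, 1.11127778])}
wrist {'mtx': array([[398.55702014,   0.        , 317.13741365],
       [  0.        , 398.55702014, 237.42782843],
       [  0.        ,   0.        ,   1.        ]]), 'k1': -0.07750169774317613, 'R': array([[ 0.35234671,  0.93586758, -0.00191463],
       [ 0.9065846 , -0.34081269,  0.24889972],
       [ 0.23228465, -0.08943477, -0.96852737]]), 't': array([-0.54860484, -0.0257751 ,  0.39031675])}
```

View pics/scene0.png

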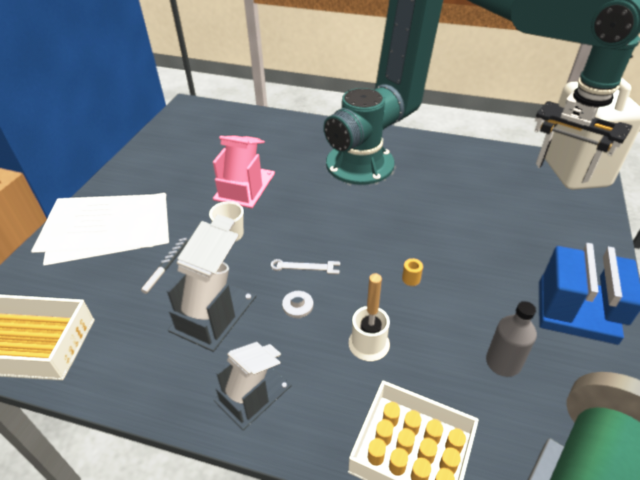

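View pics/top0.png

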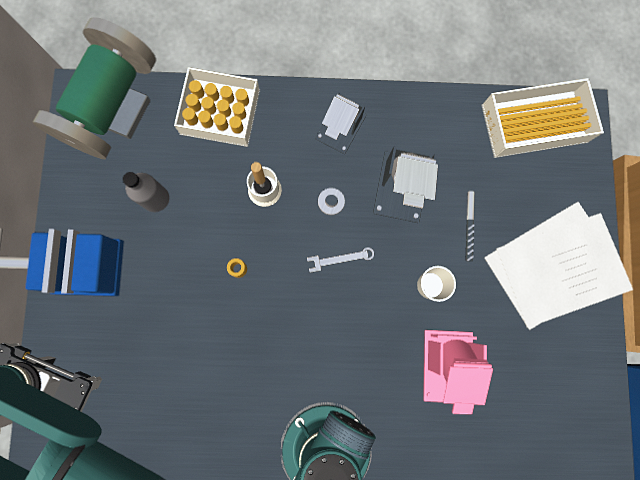

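View pics/wrist0.png

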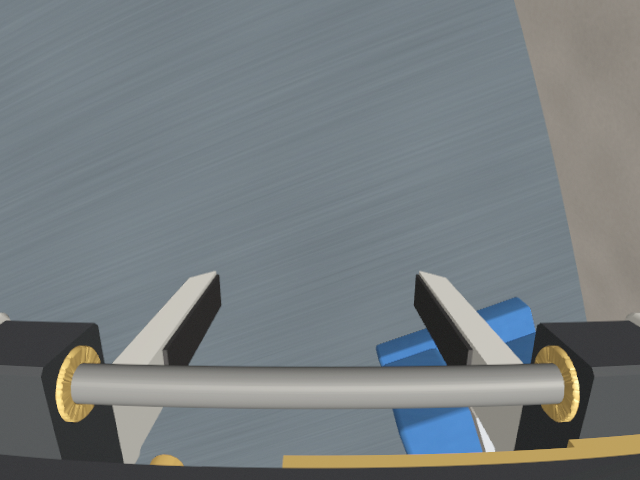

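```bash
cat > h.py <<'E'
import numpy as np,cv2
def pts(cam,depth,uv):
    uv=np.asarray(uv,float).reshape(-1,1,2)
    K=cam['mtx']; n=cv2.undistortPoints(uv,K,np.array([cam['k1'],0,0,0])).reshape(-1,2)
    z=np.array([depth[int(round(v)),int(round(u))] for u,v in uv.reshape(-1,2)])
    P=np.c_[n*z[:,None],z]
    return (P-cam['t'])@cam['R']
def cloud(cam,depth):
    v,u=np.mgrid[0:480,0:640]
    return pts(cam,depth,np.c_[u.ravel(),v.ravel()]).reshape(480,640,3)
E
python3 - <<'E'
from bench import robot
from h import *
for n,(x0,y0,w,h) in {"scene":(150,200,130,170),"top":(360,130,100,100)}.items():
    im=cv2.imread(f"pics/{n}0.png")[y0:y0+h,x0:x0+w]
    im=cv2.resize(im,None,fx=580/h,fy=580/h,interpolation=cv2.INTER_CUBIC);cv2.imwrite(f"pics/{n}0c.png",im)
    d=np.load(f"pics/{n}0.npy"); C=cloud(robot.camera_params(n),d); np.save(f"pics/{n}0_c.npy",C)
    print(n,(d>0).mean())
    for (u,v) in ([(205,245),(370,300),(375,280),(300,300),(375,355)] if n=="scene" else [(410,170),(414,200),(380,212),(330,200),(258,170)]): print(u,v,C[v,u])
E
```

```text
scene 0.996015625
205 245 [ 0.62275869 -0.18094529  0.18512891]
370 300 [0.63976943 0.16969517 0.14792799]
375 280 [1.25888867 0.26794718 0.90634417]
300 300 [ 0.56203122 -0.00532629 -0.00255855]
375 355 [0.66539853 0.1940857  0.00727894]
top 0.9958919270833333
410 170 [ 0.6384724  -0.1629868   0.18153598]
414 200 [ 0.56379553 -0.16527013  0.20865328]
380 212 [ 0.58046367 -0.1243141   0.00646183]
330 200 [0.60909467 0.00429537 0.00101268]
258 170 [0.61872065 0.16898844 0.20780456]
```

View pics/scene0c.png

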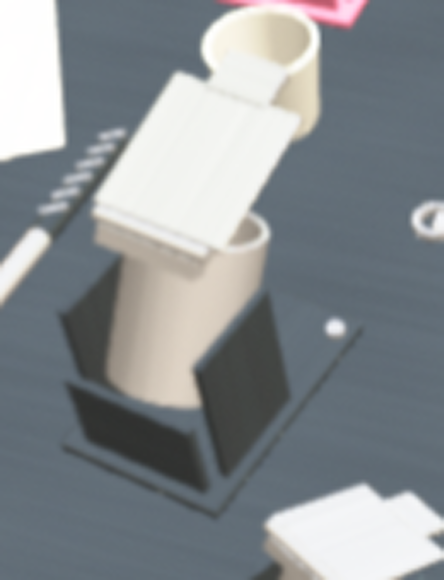

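View pics/top0c.png

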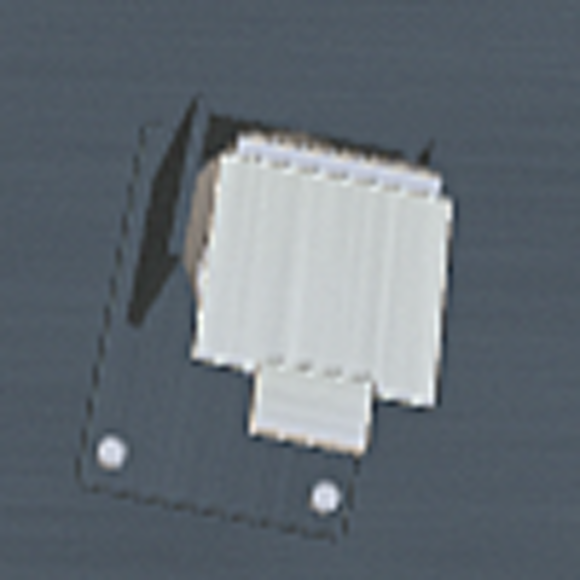

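```bash
python3 - <<'E'
from h import *
P=[]
for n in ["top","scene"]:
    im=cv2.imread(f"pics/{n}0.png"); C=np.load(f"pics/{n}0_c.npy")
    # lid
    m=(C[...,0]>0.5)&(C[...,0]<0.75)&(C[...,1]<-0.08)&(C[...,1]>-0.26)&(C[...,2]>0.15)&(im.min(2)>185)
    m=cv2.morphologyEx(m.astype(np.uint8),cv2.MORPH_OPEN,np.ones((2,2)))
    nn,l,s,c=cv2.connectedComponentsWithStats(m); k=1+s[1:,4].argmax(); m=l==k
    print(n,s[k])
    q=C[m]; 
    for it in range(3):
        c=q.mean(0); w=np.linalg.svd(q-c)[2][2]; w*=np.sign(w[2]); r=(q-c)@w; q=q[abs(r)<0.004]
    print("plane",c,w,"tilt",np.degrees(np.arccos(w[2])),"az",np.degrees(np.arctan2(w[1],w[0])),r.std(),len(q))
    hx=w[:2]/np.linalg.norm(w[:2]) # normal leans to +x(hinge) when past level
    ex=np.array([-w[2]*hx[0],-w[2]*hx[1],np.linalg.norm(w[:2])]) # toward tab
    ey=np.cross(w,ex)
    a=(q-c)@ex;b=(q-c)@ey
    print("ext along",a.min(),a.max(),"across",np.percentile(b,[0,1,99,100]))
    rect=cv2.minAreaRect(np.c_[(q-c)@ex,(q-c)@ey].astype(np.float32));print(rect)
    # plate dark in top: base; bolts
    b=(C[...,2]<0.05)&(C[...,0]>0.5)&(C[...,0]<0.75)&(C[...,1]<-0.08)&(C[...,1]>-0.26)&(im.min(2)>140)
    nn,l,s,cc=cv2.connectedComponentsWithStats(b.astype(np.uint8))
    for i in range(1,nn):
        if s[i,4]>4: print("bolt",cc[i],C[l==i].mean(0),s[i,4])
    # caddy
    m=(C[...,0]>0.5)&(C[...,0]<0.75)&(C[...,1]<0.25)&(C[...,1]>0.1)&(C[...,2]>0.072)&(C[...,2]<.09)
    q=C[m]; print("caddy rim",len(q)); (x,r)=cv2.minEnclosingCircle(q[:,:2].astype(np.float32));print(x,r)
    A=np.c_[2*q[:,:2],np.ones(len(q))]; s_=np.linalg.lstsq(A,(q[:,:2]**2).sum(1),rcond=None)[0]; print("circ",s_[:2],np.sqrt(s_[2]+s_[:2]@s_[:2]))
    m=(C[...,0]>0.5)&(C[...,0]<0.75)&(C[...,1]<0.25)&(C[...,1]>0.1)&(C[...,2]>0.11)&(C[...,2]<.23)
    q=C[m]; 
    for z0 in np.arange(.11,.22,.02):
        g=q[(q[:,2]>z0)&(q[:,2]<z0+.02)]
        if len(g): print("handle",z0,len(g),g.mean(0),np.ptp(g[:,:2],axis=0))
    print("zmax",q[:,2].max())
E
```

```text
top [ 395  155   44   53 1703]
plane [ 0.61500638 -0.17541511  0.18794446] [ 0.27487946 -0.89083631  0.36173465] tilt 68.7932347522077 az -72.85169010120254 0.0021768958807792675 179
ext along -0.2050442067220244 0.02643708739763864 across [-0.06116256 -0.05896729  0.06037819  0.06352609]
((-0.0782100036740303, -0.015537410974502563), (0.23549385368824005, 0.11377149075269699), 11.696431159973145)
bolt [378.65 207.35] [ 0.5911312  -0.11983486  0.01251172] 20
bolt [415.63157895 215.21052632] [ 0.57366581 -0.21462941  0.01270839] 19
caddy rim 172
(0.6304469108581543, 0.17393267154693604) 0.0376400463283062
circ [0.62980442 0.17389706] 0.03417771379775843
handle 0.11 23 [0.61696968 0.17197306 0.11961424] [0.01000261 0.02034413]
handle 0.13 28 [0.61779323 0.17143219 0.13885877] [0.01558897 0.02198363]
handle 0.15000000000000002 30 [0.61831026 0.17163076 0.16003314] [0.01787934 0.02180853]
handle 0.17 30 [0.61824412 0.1712283  0.18030341] [0.01552706 0.02249707]
handle 0.19 108 [0.62397833 0.17378875 0.20388283] [0.02337625 0.02181474]
handle 0.21000000000000002 2 [0.62763502 0.17660198 0
[... 526 characters left out ...]
 0.00822504] 28
bolt [234.42857143 349.23809524] [ 0.72802989 -0.09618601 -0.00240774] 21
bolt [231.3006993  475.13986014] [ 0.72822231 -0.21262125 -0.75171457] 286
caddy rim 242
(0.6349021196365356, 0.17241570353507996) 0.03856169432401657
circ [0.63608754 0.17325196] 0.03281163787541283
handle 0.11 74 [0.63884315 0.17553165 0.12068079] [0.01227321 0.02173768]
handle 0.13 78 [0.63894502 0.17488449 0.14038352] [0.01405726 0.0232218 ]
handle 0.15000000000000002 86 [0.6383492  0.1750266  0.15998423] [0.018997   0.02254239]
handle 0.17 87 [0.63772024 0.17487431 0.17965593] [0.01325255 0.02300498]
handle 0.19 144 [0.63286677 0.17405611 0.20080645] [0.02435192 0.02384532]
zmax 0.20713914023623908
```

```bash
python3 - <<'E'
from h import *
for n in ["top","scene"]:
    im=cv2.imread(f"pics/{n}0.png"); C=np.load(f"pics/{n}0_c.npy")
    m=(C[...,0]>0.5)&(C[...,0]<0.75)&(C[...,1]<-0.08)&(C[...,1]>-0.26)&(C[...,2]>0.13)&(im.min(2)>180)
    m=cv2.erode(m.astype(np.uint8),np.ones((3,3)))>0
    q=C[m]; print(n,len(q),q.min(0),q.max(0))
    best=None; rng=np.random.default_rng(0)
    for _ in range(500):
        a=q[rng.choice(len(q),3,False)]; w=np.cross(a[1]-a[0],a[2]-a[0]); w/=np.linalg.norm(w)+1e-12
        k=abs((q-a[0])@w)<.004
        if best is None or k.sum()>best.sum(): best=k
    q=q[best]; c=q.mean(0); w=np.linalg.svd(q-c)[2][2]; w*=np.sign(w[2])
    print(best.sum(),"c",c,"w",w,"tilt",np.degrees(np.arccos(w[2])),"az",np.degrees(np.arctan2(w[1],w[0])),((q-c)@w).std())
    xb=w[:2]/np.linalg.norm(w[:2]); 
    ex=np.array([-w[2]*xb[0],-w[2]*xb[1],np.hypot(*w[:2])]); ey=np.cross(w,ex)
    M=(C[...,0]>0.5)&(C[...,0]<0.75)&(C[...,1]<-0.08)&(C[...,1]>-0.26)&(C[...,2]>0.13)&(im.min(2)>150)&(abs((C-c)@w)<.006)
    q=C[M]; a=(q-c)@ex; b=(q-c)@ey
    for lo in np.arange(-.06,.09,.01):
        k=(a>lo)&(a<=lo+.01)
        if k.sum(): print("%.3f %d %.4f %.4f mid %.4f"%(lo,k.sum(),b[k].min(),b[k].max(),(b[k].min()+b[k].max())/2))
    print("a range",a.min(),a.max()); 
    k=a.argmax(); print("tab end world", c+ex*a.max()+0*ey, "hinge end",c+ex*a.min())
E
```

```text
top 1338 [ 0.55236938 -0.22287696  0.16863613] [ 0.67526735 -0.12562325  0.21609853]
1321 c [ 0.61476002 -0.17260614  0.19015424] w [ 0.32113044 -0.05828358  0.94523979] tilt 19.04900138649453 az -10.28692226771798 0.0015192098975769488
-0.060 157 -0.0435 0.0452 mid 0.0008
-0.050 139 -0.0446 0.0451 mid 0.0003
-0.040 151 -0.0446 0.0446 mid -0.0000
-0.030 149 -0.0450 0.0452 mid 0.0001
-0.020 154 -0.0453 0.0456 mid 0.0002
-0.010 148 -0.0451 0.0442 mid -0.0005
0.000 158 -0.0452 0.0449 mid -0.0001
0.010 149 -0.0449 0.0456 mid 0.0003
0.020 164 -0.0447 0.0448 mid 0.0000
0.030 150 -0.0451 0.0447 mid -0.0002
0.040 97 -0.0449 0.0443 mid -0.0003
0.050 83 -0.0210 0.0218 mid 0.0004
0.060 75 -0.0207 0.0205 mid -0.0001
a range -0.07093066890274136 0.06899889140651622
tab end world [ 0.55058788 -0.16095922  0.21267387] hinge end [ 0.68072879 -0.18457915  0.16700413]
scene 1887 [ 0.5567298  -0.22213348  0.13161403] [ 0.68415238 -0.12441347  0.21113592]
1784 c [ 0.62249568 -0.17255833  0.18646947] w [ 0.3226061  -0.05840314  0.94472979] tilt 19.138330884662626 az -10.261428161872692 0.0015369429590044107
-0.060 177 -0.0408 0.0448 mid 0.0020
-0.050 202 -0.0459 0.0470 mid 0.0006
-0.040 198 -0.0440 0.0463 mid 0.0012
-0.030 187 -0.0443 0.0464 mid 0.0011
-0.020 190 -0.0441 0.0475 mid 0.0017
-0.010 189 -0.0439 0.0485 mid 0.0023
0.000 184 -0.0438 0.0471 mid 0.0017
0.010 184 -0.0445 0.0476 mid 0.0016
0.020 175 -0.0446 0.0475 mid 0.0015
0.030 181 -0.0455 0.0486 mid 0.0016
0.040 143 -0.0440 0.0482 mid 0.0021
0.050 88 -0.0214 0.0240 mid 0.0013
0.060 91 -0.0202 0.0246 mid 0.0022
0.070 14 -0.0192 0.0230 mid 0.0019
a range -0.06959244035970058 0.07321571946896997
tab end world [ 0.55443296 -0.16023656  0.21047324] hinge end [ 0.68719014 -0.18427032  0.16365359]
```

```bash
cat >> h.py <<'E'
from scipy.spatial.transform import Rotation as Ro
def rot(rpy): return Ro.from_euler('xyz',rpy)
def row(obs,tgt_pos,tgt_R):
    """increment (fractions) from obs pose to target TCP pos, Rotation"""
    R=rot(obs['ee_rot']); d=R.inv().apply(np.asarray(tgt_pos)-obs['tool_pos'])/0.1
    r=(R.inv()*tgt_R).as_rotvec()/(np.pi/2)
    return np.round(np.r_[d,r],3)
E
python3 - <<'E'
from bench import robot
from h import *
o=robot.get_obs(); c=robot.camera_params('wrist'); R=rot(o['ee_rot']).as_matrix()
pc=-c['R'].T@c['t']; print("cam in tool",R.T@(pc-o['tool_pos'])); print("cam axes in tool (cols x,y,z)\n",R.T@c['R'].T)
print(robot.tcp_to_tips,[a for a in dir(robot) if a[0]!='_'])
E
```

```text
cam in tool [ 0.07201315 -0.0005064   0.02025686]
cam axes in tool (cols x,y,z)
 [[-3.01243587e-04 -9.68473324e-01 -2.49117099e-01]
 [ 9.99999954e-01 -2.98369214e-04 -4.92978955e-05]
 [-2.65851765e-05 -2.49117103e-01  9.68473370e-01]]
0.1992 ['IKError', 'camera_params', 'close_job', 'get_obs', 'snapshot', 'tcp_to_tips']
```

>>> {"name": "move_arm", "arguments": {
  "increments": [
    [[1, -0.9, -0.95, -0.1, 0, 0, -0.115], [1, -0.9, -0.95, -0.1, 0, 0, -0.115], [1, -0.9, -0.95, -0.1, 0, 0, -0.115], [1, -0.9, -0.95, -0.1, 0, 0, -0.115]]
  ]
}}

```text
time: 0.48
tool_pos: [0.2457, 0.3906, 0.4152]
ee_rot: [-3.14, 0.002, 2.958]
wrist_force: [0.1, 1.0, -0.4]
width: 0.0942
```

>>> {"name": "move_arm", "arguments": {
  "increments": [
    [[1, -0.6, -1, 0, 0, 0, 0], [1, -0.6, -1, 0, 0, 0, 0], [1, -0.6, -1, 0, 0, 0, 0], [1, -0.6, -1, 0, 0, 0, 0]]
  ]
}}

```text
time: 0.82
tool_pos: [0.2869, 0.2817, 0.4148]
ee_rot: [-3.14, 0.002, 2.956]
wrist_force: [0.2, 0.8, -0.2]
width: 0.0939
```

>>> {"name": "move_arm", "arguments": {
  "increments": [
    [[1, -0.6, -1, 0, 0, 0, 0], [1, -0.6, -1, 0, 0, 0, 0], [1, -0.6, -1, 0, 0, 0, 0], [1, -0.6, -1, 0, 0, 0, 0]]
  ]
}}

```text
time: 1.15
tool_pos: [0.3283, 0.173, 0.4146]
ee_rot: [-3.14, 0.001, 2.955]
wrist_force: [0.4, 0.6, 0.2]
width: 0.0939
```

>>> {"name": "move_arm", "arguments": {
  "increments": [
    [[1, -0.6, -1, 0, 0, 0, 0], [1, -0.6, -1, 0, 0, 0, 0], [1, -0.6, -1, 0, 0, 0, 0], [1, -0.6, -1, 0, 0, 0, 0]]
  ]
}}

```text
time: 1.48
tool_pos: [0.3697, 0.0642, 0.4143]
ee_rot: [-3.14, 0.0, 2.956]
wrist_force: [-0.0, -0.0, -0.8]
width: 0.0939
```

>>> {"name": "move_arm", "arguments": {
  "increments": [
    [[1, -0.6, -1, 0, 0, 0, 0], [1, -0.6, -1, 0, 0, 0, 0], [1, -0.6, -1, 0, 0, 0, 0], [1, -0.6, -1, 0, 0, 0, 0]]
  ]
}}

```text
time: 1.82
tool_pos: [0.4112, -0.0446, 0.4139]
ee_rot: [-3.141, -0.0, 2.958]
wrist_force: [0.9, 0.2, 0.7]
width: 0.094
```

```bash
python3 - <<'E'
from bench import robot
from h import *
o=robot.get_obs(); print(o['time'],o['tool_pos'],o['ee_rot'],o['joint_positions'])
xb=np.array([.984,-.179,0]);yb=np.array([.179,.984,0])
tz=.5*xb+np.array([0,0,-.866]); ty=yb; tx=np.cross(ty,tz); T=Ro.from_matrix(np.c_[tx,ty,tz])
print(row(o,[.4386,-.1399,.4237],T), T.as_euler('xyz'))
E
```

```text
1.8167 [ 0.41124449 -0.0445832   0.41388146] [-3.14056484e+00 -4.23093137e-04  2.95763131e+00] [-2.44859970e-01 -2.23191764e-01  1.64451151e+00 -1.06357606e-03
  1.72063258e+00 -1.63185375e+00]
[-0.443 -0.887 -0.097 -0.001 -0.334 -0.002] [3.14159265 0.52367577 2.96164972]
```

>>> {"name": "move_arm", "arguments": {
  "increments": [
    [[1, -0.44, -0.89, -0.1, 0, -0.334, 0], [1, -0.44, -0.89, -0.1, 0, -0.334, 0], [1, -0.44, -0.89, -0.1, 0, -0.334, 0], [1, -0.44, -0.89, -0.1, 0, -0.334, 0], [1, -0.44, -0.89, -0.1, 0, -0.334, 0], [1, -0.44, -0.89, -0.1, 0, -0.334, 0], [1, -0.44, -0.89, -0.1, 0, -0.334, 0]]
  ]
}}

```text
time: 2.4
tool_pos: [0.4369, -0.1361, 0.4245]
ee_rot: [3.14, 0.522, 2.964]
wrist_force: [0.4, 0.2, -0.6]
width: 0.094
```

```bash
python3 - <<'E'
from bench import robot
from h import *
o=robot.get_obs(); print(o['time'],o['tool_pos'],o['ee_rot'],o['joint_positions'])
for n in ["wrist","top"]:
    c=robot.camera_params(n); im,d=robot.snapshot(n); cv2.imwrite(f"pics/{n}1.png",im[:,:,::-1]); C=cloud(c,d); np.save(f"pics/{n}1_c.npy",C)
E
```

```text
2.4 [ 0.4369141  -0.13610642  0.42448114] [3.13996181 0.52194865 2.96376414] [-0.4754355  -0.29492298  1.71882588  0.1580274   1.21944197 -1.885514  ]
```

View pics/wrist1.png

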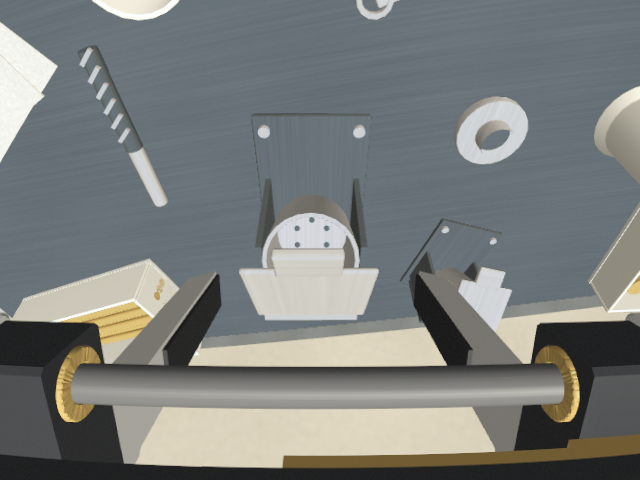

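```bash
python3 - <<'E'
from bench import robot
from h import *
o=robot.get_obs()
n="wrist"; im=cv2.imread("pics/wrist1.png"); C=np.load("pics/wrist1_c.npy")
xb=np.array([.984,-.179,0]);yb=np.array([.179,.984,0]);zz=np.array([0,0,1.])
H=np.array([.670,-.182,.1684])
uv=np.mgrid[0:480,0:640]
m=(uv[1]>235)&(uv[1]<385)&(uv[0]>245)&(uv[0]<325)&(C[...,2]>.15)&(C[...,2]<.25)
q=C[m]; B=np.c_[(q-H)@xb,(q-H)@yb,(q-H)@zz]
rng=np.random.default_rng(0);best=None
for _ in range(500):
    a=q[rng.choice(len(q),3,False)]; w=np.cross(a[1]-a[0],a[2]-a[0]); w/=np.linalg.norm(w)+1e-12
    k=abs((q-a[0])@w)<.003
    if best is None or k.sum()>best.sum(): best=k
g=q[best]; c=g.mean(0); w=np.linalg.svd(g-c)[2][2]; w*=np.sign(w[2])
print(len(q),best.sum(),"c",c,"w",w,np.degrees(np.arccos(w[2])),"az",np.degrees(np.arctan2(w[1],w[0])))
ex=np.array([-w[2]*w[0]/np.hypot(*w[:2]),-w[2]*w[1]/np.hypot(*w[:2]),np.hypot(*w[:2])]); ey=np.cross(w,ex)
a=(q-c)@ex;b=(q-c)@ey;e=(q-c)@w
for lo in np.arange(a.min(),a.max(),.008):
    k=(a>=lo)&(a<lo+.008)&(abs(e)<.012)
    if k.sum(): print("%.3f n%d b %.4f %.4f  e %.4f"%(lo,k.sum(),b[k].min(),b[k].max(),np.median(e[k])))
print("tab pts at rows",[ (v,C[v,308].round(4)) for v in range(240,325,5)])
kk=(b>-.03)&(b<.03)
t=q[(a>a.max()-.004)]; print("tabend mean",t.mean(0), "amax",a.max())
bm=(uv[0]>120)&(uv[0]<140)&(uv[1]>250)&(uv[1]<375)&(im.min(2)>150)
nn,l,s,cc=cv2.connectedComponentsWithStats(bm.astype(np.uint8))
for i in range(1,nn):
    if s[i,4]>20: print("bolt",cc[i],C[l==i].mean(0))
E
```

```text
7629 7414 c [ 0.60514586 -0.17244908  0.19328001] w [ 0.30735886 -0.05486896  0.95001049] 18.19294751641766 az -10.12168262292925
-0.074 n459 b -0.0396 0.0399  e 0.0008
-0.066 n220 b -0.0448 0.0447  e -0.0002
-0.058 n312 b -0.0444 0.0452  e -0.0002
-0.050 n327 b -0.0452 0.0451  e -0.0002
-0.042 n341 b -0.0450 0.0450  e -0.0002
-0.034 n355 b -0.0449 0.0451  e -0.0002
-0.026 n405 b -0.0448 0.0450  e -0.0002
-0.018 n418 b -0.0450 0.0451  e -0.0001
-0.010 n461 b -0.0451 0.0451  e -0.0001
-0.002 n495 b -0.0448 0.0450  e -0.0001
0.006 n525 b -0.0451 0.0451  e -0.0001
0.014 n567 b -0.0452 0.0455  e -0.0000
0.022 n841 b -0.0452 0.0454  e -0.0003
0.030 n344 b -0.0402 0.0435  e 0.0015
0.038 n353 b -0.0220 0.0214  e 0.0015
0.046 n452 b -0.0222 0.0217  e 0.0015
0.054 n754 b -0.0219 0.0215  e -0.0017
tab pts at rows [(240, array([ 0.6771, -0.189 ,  0.0693])), (245, array([ 0.6821, -0.1899,  0.0717])), (250, array([ 0.553 , -0.1626,  0.206 ])), (255, array([ 0.5531, -0.1626,  0.2099])), (260, array([ 0.5549, -0.1629,  0.2123])), (265, array([ 0.5625, -0.1645,  0.2093])), (270, array([ 0.5694, -0.1658,  0.2072])), (275, array([ 0.5778, -0.1675,  0.204 ])), (280, array([ 0.5889, -0.1698,  0.1988])), (285, array([ 0.5979, -0.1716,  0.1957])), (290, array([ 0.6076, -0.1735,  0.1924])), (295, array([ 0.6185, -0.1757,  0.1883])), (300, array([ 0.6284, -0.1777,  0.1854])), (305, array([ 0.6413, -0.1803,  0.1806])), (310, array([ 0.6544, -0.183 ,  0.176 ])), (315, array([ 0.6685, -0.1858,  0.171 ])), (320, array([ 9.255e-01, -2.387e-01, -3.000e-04]))]
tabend mean [ 0.55361095 -0.16291321  0.20894008] amax 0.05678401775989063
bolt [263.56451613 131.38709677] [ 0.57391784 -0.21514157  0.01234648]
bolt [358.87903226 131.5       ] [ 0.59112411 -0.12105337  0.01223836]
```

```bash
python3 - <<'E'
from bench import robot
from h import *
o=robot.get_obs()
xb=np.array([.984,-.179,0]);yb=np.array([.179,.984,0])
tz=.5*xb+np.array([0,0,-.866]); tx=np.cross(yb,tz); T=Ro.from_matrix(np.c_[tx,yb,tz])
print(o['time'],row(o,[.4679,-.1467,.3712],T))
E
```

```text
2.5 [-0.01  -0.047  0.624  0.001 -0.001  0.001]
```

>>> {"name": "move_arm", "arguments": {
  "increments": [
    [[1, -0.01, -0.05, 0.3, 0, 0, 0], [1, -0.01, -0.05, 0.5, 0, 0, 0], [1, -0.01, -0.05, 0.62, 0, 0, 0], [1, -0.01, -0.05, 0.62, 0, 0, 0], [1, -0.01, -0.05, 0.62, 0, 0, 0]]
  ]
}}

```text
time: 2.92
tool_pos: [0.4676, -0.1478, 0.371]
ee_rot: [3.141, 0.523, 2.963]
wrist_force: [-0.2, -0.2, 0.5]
width: 0.094
```

```bash
python3 - <<'E'
from bench import robot
from h import *
o=robot.get_obs(); print(o['time'],o['tool_pos'],o['ee_rot'])
for n in ["wrist","scene"]:
    c=robot.camera_params(n); im,d=robot.snapshot(n); cv2.imwrite(f"pics/{n}2.png",im[:,:,::-1])
E
```

```text
2.9167 [ 0.4675988  -0.1477917   0.37097306] [3.14062709 0.52251298 2.96295332]
```

View pics/wrist2.png

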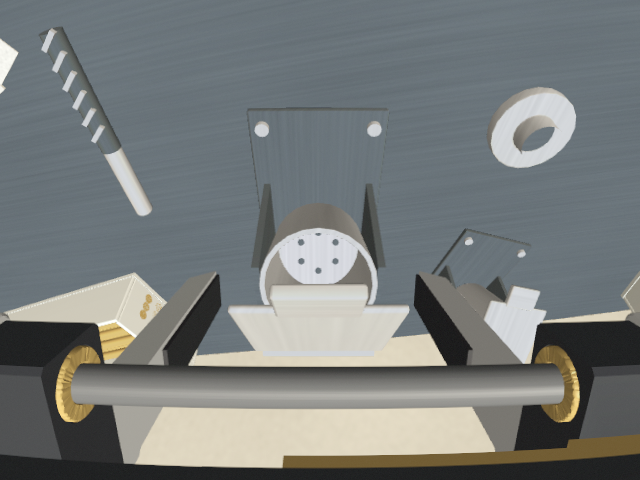

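View pics/scene2.png

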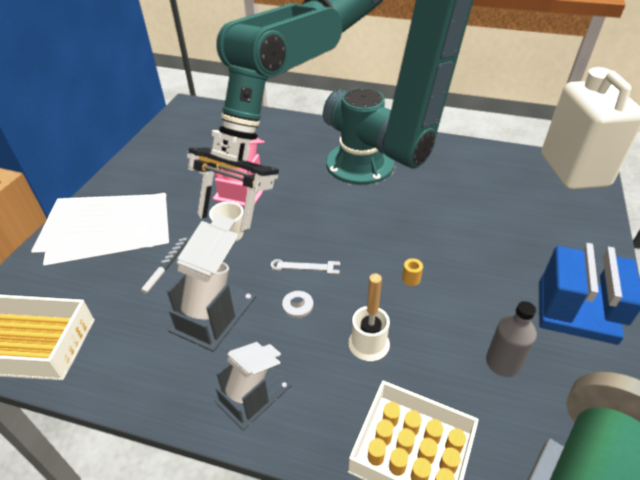

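>>> {"name": "move_arm", "arguments": {
  "increments": [
    [[0.5, 0, 0, 0, 0, 0, 0], [0.5, 0, 0, 0, 0, 0, 0], [0.5, 0, 0, 0, 0, 0, 0], [0.5, 0, 0, 0, 0, 0, 0], [0.5, 0, 0, 0, 0, 0, 0], [0.5, 0, 0, 0, 0, 0, 0]]
  ]
}}

```text
time: 3.52
tool_pos: [0.4672, -0.1482, 0.3717]
ee_rot: [3.142, 0.525, 2.962]
wrist_force: [-1.0, 0.2, -0.8]
width: 0.0573
```

>>> {"name": "move_arm", "arguments": {
  "increments": [
    [[0.4, 0, 0, 0, 0, 0, 0], [0.4, 0, 0, 0, 0, 0, 0], [0.4, 0, 0, 0, 0, 0, 0], [0.3, 0, 0, 0, 0, 0, 0], [0.3, 0, 0, 0, 0, 0, 0]]
  ]
}}

```text
time: 3.93
tool_pos: [0.4674, -0.1476, 0.3714]
ee_rot: [3.139, 0.524, 2.962]
wrist_force: [0.6, 5.8, -0.1]
width: 0.0434
```

```bash
python3 - <<'E'
from bench import robot
from h import *
o=robot.get_obs(); print(o)
# arc rows, pose const orientation
R=rot(o['ee_rot']); xb=np.array([.984,-.179,0]);z=np.array([0,0,1.])
r=.116
P=lambda t: r*(-np.cos(t)*xb+np.sin(t)*z)
th=np.radians(np.linspace(18.7,90,17))
for k in range(0,16,8):
    print([[round(float(v),2) for v in R.inv().apply(P(th[i])-P(th[k]))/.1] for i in range(k+1,k+9)])
E
```

```text
{'time': 3.9333, 'joint_positions': array([-0.46649676, -0.20337452,  1.75247167,  0.16299946,  1.09206424,
       -1.89664151]), 'qvel': array([ 1.78726262e-03,  1.13788324e-03,  5.32192797e-04, -7.11997653e-05,
        3.74617133e-04, -4.30240218e-04]), 'joint_torque': array([ -2.88580433, -22.69583702, -32.06216097,  -0.92560697,
        -2.40549244,  -0.04753374]), 'tool_pos': array([ 0.46737293, -0.14756068,  0.37143028]), 'ee_rot': array([3.13920396, 0.52441687, 2.96210846]), 'wrist_force': array([ 0.56387385,  5.79441381, -0.1194922 ]), 'wrist_torque': array([0.8948436 , 0.011682  , 0.43401938]), 'width': 0.04344198975373545}
[[-0.07, 0.0, -0.06], [-0.14, 0.0, -0.11], [-0.22, 0.0, -0.15], [-0.3, 0.0, -0.19], [-0.39, 0.0, -0.22], [-0.47, 0.0, -0.25], [-0.56, 0.0, -0.27], [-0.65, 0.0, -0.28]]
[[-0.09, -0.0, -0.01], [-0.18, -0.0, -0.0], [-0.27, -0.0, 0.01], [-0.36, -0.0, 0.02], [-0.45, -0.0, 0.04], [-0.53, -0.0, 0.07], [-0.61, -0.0, 0.11], [-0.69, -0.0, 0.15]]
```

>>> {"name": "move_arm", "arguments": {
  "increments": [
    [[0.3, -0.035, 0.005, -0.03, 0, 0, 0], [0.3, -0.07, 0.005, -0.06, 0, 0, 0], [0.3, -0.105, 0.005, -0.085, 0, 0, 0], [0.3, -0.14, 0.005, -0.11, 0, 0, 0], [0.3, -0.18, 0.005, -0.13, 0, 0, 0], [0.3, -0.22, 0.005, -0.15, 0, 0, 0], [0.3, -0.26, 0.005, -0.17, 0, 0, 0], [0.3, -0.3, 0.005, -0.19, 0, 0, 0]]
  ]
}}

```text
time: 4.6
tool_pos: [0.4835, -0.1503, 0.4025]
ee_rot: [3.14, 0.522, 2.962]
wrist_force: [0.6, 5.0, -5.5]
width: 0.0433
```

>>> {"name": "move_arm", "arguments": {
  "increments": [
    [[0.3, -0.045, 0.005, -0.015, 0, 0, 0], [0.3, -0.09, 0.005, -0.03, 0, 0, 0], [0.3, -0.13, 0.005, -0.045, 0, 0, 0], [0.3, -0.17, 0.005, -0.06, 0, 0, 0], [0.3, -0.215, 0.005, -0.07, 0, 0, 0], [0.3, -0.26, 0.005, -0.08, 0, 0, 0], [0.3, -0.305, 0.005, -0.085, 0, 0, 0], [0.3, -0.35, 0.005, -0.09, 0, 0, 0]]
  ]
}}

```text
time: 5.27
tool_pos: [0.5091, -0.1546, 0.4292]
ee_rot: [3.141, 0.525, 2.962]
wrist_force: [-2.5, 5.1, -2.2]
width: 0.0435
```

>>> {"name": "move_arm", "arguments": {
  "increments": [
    [[0.3, -0.045, 0, -0.005, 0, 0, 0], [0.3, -0.09, 0, -0.01, 0, 0, 0], [0.3, -0.135, 0, -0.005, 0, 0, 0], [0.3, -0.18, 0, 0, 0, 0, 0], [0.3, -0.225, 0, 0.005, 0, 0, 0], [0.3, -0.27, 0, 0.01, 0, 0, 0], [0.3, -0.315, 0, 0.015, 0, 0, 0], [0.3, -0.36, 0, 0.02, 0, 0, 0]]
  ]
}}

```text
time: 5.93
tool_pos: [0.5409, -0.1602, 0.4471]
ee_rot: [-3.142, 0.528, 2.963]
wrist_force: [-2.4, 5.5, 1.2]
width: 0.0433
```

>>> {"name": "move_arm", "arguments": {
  "increments": [
    [[0.3, -0.045, 0, 0.01, 0, 0, 0], [0.3, -0.09, 0, 0.02, 0, 0, 0], [0.3, -0.13, 0, 0.035, 0, 0, 0], [0.3, -0.17, 0, 0.05, 0, 0, 0], [0.3, -0.21, 0, 0.07, 0, 0, 0], [0.3, -0.25, 0, 0.09, 0, 0, 0], [0.3, -0.29, 0, 0.11, 0, 0, 0], [0.3, -0.33, 0, 0.13, 0, 0, 0]]
  ]
}}

```text
time: 6.6
tool_pos: [0.5759, -0.1665, 0.4545]
ee_rot: [-3.141, 0.534, 2.963]
wrist_force: [-2.3, 5.3, 3.2]
width: 0.0426
```

```bash
cat > lid.py <<'E'
from bench import robot
from h import *
import sys
tag=sys.argv[1]
for n in sys.argv[2:]:
    o=robot.get_obs(); c=robot.camera_params(n); im,d=robot.snapshot(n); im=im[:,:,::-1]; cv2.imwrite(f"pics/{n}{tag}.png",im); C=cloud(c,d); np.save(f"pics/{n}{tag}_c.npy",C)
    H=np.array([.670,-.1835,.1686]); xb=np.array([.984,-.179,0]);yb=np.array([.179,.984,0])
    X=(C-H)@xb;Y=(C-H)@yb;Z=C[...,2]-H[2]
    m=(abs(Y)<.05)&(abs(X)<.04)&(Z>.025)&(Z<.098)&(im.min(2)>110)
    print(n,m.sum())
    if m.sum()>50:
        x=X[m];z=Z[m]
        for lo in np.arange(.02,.1,.01):
            k=(z>=lo)&(z<lo+.01)
            if k.sum(): print("z%.2f n%d xmed %.4f y %.4f %.4f"%(lo,k.sum(),np.median(x[k]),Y[m][k].min(),Y[m][k].max()))
        q=np.c_[z,np.ones(len(z))]; k=np.ones(len(z),bool)
        for _ in range(5):
            s=np.linalg.lstsq(q[k],x[k],rcond=None)[0]; r=x-q@s; k=abs(r)<max(.003,1.5*np.median(abs(r)))
        print("slope -> elev deg",90-np.degrees(np.arctan(-s[0])) , "x at hinge",s[1])
print(o['time'],o['tool_pos'],o['ee_rot'],o['wrist_force'])
E
python3 lid.py 3 scene wrist top
```

```text
scene 1079
z0.02 n74 xmed 0.0020 y -0.0415 0.0484
z0.03 n140 xmed 0.0012 y -0.0446 0.0463
z0.04 n145 xmed 0.0001 y -0.0441 0.0474
z0.05 n142 xmed -0.0007 y -0.0439 0.0473
z0.06 n154 xmed -0.0016 y -0.0449 0.0474
z0.07 n156 xmed -0.0025 y -0.0434 0.0473
z0.08 n149 xmed -0.0032 y -0.0456 0.0475
z0.09 n119 xmed -0.0040 y -0.0454 0.0466
slope -> elev deg 84.98954347411484 x at hinge 0.004173394235810925
wrist 12660
z0.02 n626 xmed -0.0033 y -0.0461 0.0449
z0.03 n1293 xmed -0.0039 y -0.0463 0.0456
z0.04 n1461 xmed -0.0046 y -0.0463 0.0454
z0.05 n1581 xmed -0.0054 y -0.0464 0.0453
z0.06 n1755 xmed -0.0062 y -0.0459 0.0455
z0.07 n1961 xmed -0.0070 y -0.0463 0.0454
z0.08 n2205 xmed -0.0078 y -0.0462 0.0452
z0.09 n1778 xmed -0.0086 y -0.0462 0.0454
slope -> elev deg 85.37958757800006 x at hinge -0.0009923205973995442
top 28
6.7 [ 0.5763418  -0.16654758  0.45448914] [-3.14099382  0.53535861  2.96313663] [1.30168021 5.15835439 2.25455077]
```

View pics/scene3.png

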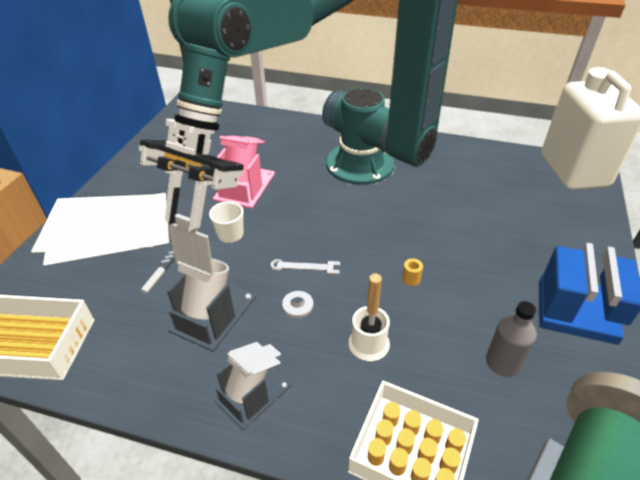

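View pics/wrist3.png

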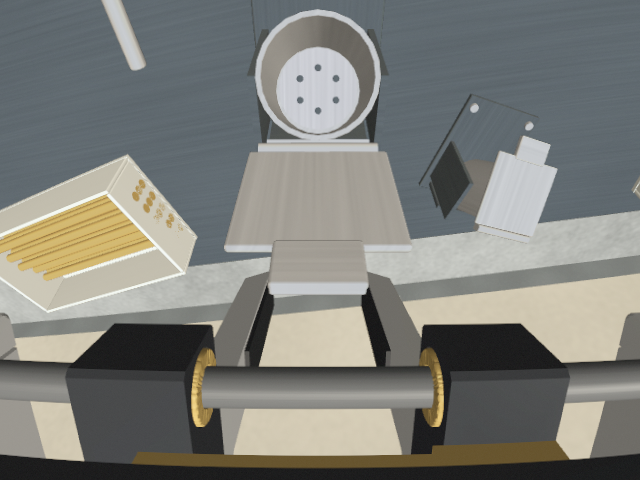

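>>> {"name": "move_arm", "arguments": {
  "increments": [
    [[0.3, -0.02, 0, 0.012, 0, 0, 0], [0.3, -0.04, 0, 0.024, 0, 0, 0], [0.3, -0.06, 0, 0.036, 0, 0, 0], [0.3, -0.08, 0, 0.047, 0, 0, 0], [0.3, -0.08, 0, 0.047, 0, 0, 0], [0.3, -0.08, 0, 0.047, 0, 0, 0]]
  ]
}}

```text
time: 7.25
tool_pos: [0.5852, -0.1681, 0.4547]
ee_rot: [-3.141, 0.536, 2.963]
wrist_force: [0.2, 5.0, 4.2]
width: 0.042
```

```bash
python3 lid.py 4 scene wrist
```

```text
scene 995
z0.02 n70 xmed 0.0044 y -0.0440 0.0472
z0.03 n134 xmed 0.0039 y -0.0443 0.0467
z0.04 n128 xmed 0.0037 y -0.0450 0.0463
z0.05 n136 xmed 0.0035 y -0.0444 0.0485
z0.06 n134 xmed 0.0036 y -0.0450 0.0470
z0.07 n141 xmed 0.0035 y -0.0449 0.0468
z0.08 n152 xmed 0.0035 y -0.0464 0.0466
z0.09 n100 xmed 0.0035 y -0.0441 0.0472
slope -> elev deg 89.39479081092222 x at hinge 0.004354298232187107
wrist 14001
z0.02 n679 xmed -0.0012 y -0.0457 0.0451
z0.03 n1471 xmed -0.0012 y -0.0460 0.0453
z0.04 n1602 xmed -0.0013 y -0.0460 0.0454
z0.05 n1754 xmed -0.0014 y -0.0460 0.0454
z0.06 n1968 xmed -0.0015 y -0.0463 0.0455
z0.07 n2157 xmed -0.0016 y -0.0459 0.0455
z0.08 n2403 xmed -0.0016 y -0.0462 0.0454
z0.09 n1967 xmed -0.0018 y -0.0464 0.0453
slope -> elev deg 89.51802242768919 x at hinge -0.0009543438084497136
7.3 [ 0.58520307 -0.16813472  0.45466559] [-3.14084816  0.53579528  2.96316194] [-0.04162178  5.01711463  2.60647551]
```

>>> {"name": "move_arm", "arguments": {
  "increments": [
    [[0.6, 0, 0, 0, 0, 0, 0], [0.8, 0, 0, 0, 0, 0, 0], [0.8, 0, 0, 0, 0, 0, 0], [0.8, 0, 0, 0, 0, 0, 0], [0.8, 0, 0, 0, 0, 0, 0]]
  ]
}}

```text
time: 7.77
tool_pos: [0.5843, -0.1691, 0.4498]
ee_rot: [-3.141, 0.525, 2.962]
wrist_force: [-0.3, -0.1, -0.9]
width: 0.0719
```

>>> {"name": "move_arm", "arguments": {
  "increments": [
    [[1, 0, 0, -0.2, 0, 0, 0], [1, 0, 0, -0.4, 0, 0, 0], [1, 0, 0, -0.6, 0, 0, 0], [1, 0, 0, -0.6, 0, 0, 0], [1, 0, 0, -0.6, 0, 0, 0]]
  ]
}}

```text
time: 8.18
tool_pos: [0.5545, -0.1632, 0.5033]
ee_rot: [-3.14, 0.528, 2.962]
wrist_force: [-0.4, -0.1, -0.2]
width: 0.094
```

```bash
python3 lid.py 5 wrist; python3 lid.py 5 scene
```

```text
wrist 8434
z0.02 n445 xmed -0.0013 y -0.0457 0.0450
z0.03 n930 xmed -0.0013 y -0.0455 0.0452
z0.04 n1019 xmed -0.0013 y -0.0457 0.0450
z0.05 n1081 xmed -0.0014 y -0.0459 0.0450
z0.06 n1182 xmed -0.0015 y -0.0459 0.0451
z0.07 n1300 xmed -0.0016 y -0.0456 0.0449
z0.08 n1382 xmed -0.0017 y -0.0459 0.0452
z0.09 n1095 xmed -0.0018 y -0.0456 0.0450
slope -> elev deg 89.54000489309666 x at hinge -0.001016969679252424
8.1833 [ 0.55449696 -0.16323846  0.50325713] [-3.14035378  0.52819422  2.96242846] [-0.37979112 -0.09163688 -0.21384031]
scene 1005
z0.02 n69 xmed 0.0044 y -0.0449 0.0476
z0.03 n130 xmed 0.0039 y -0.0439 0.0476
z0.04 n122 xmed 0.0039 y -0.0429 0.0463
z0.05 n142 xmed 0.0038 y -0.0452 0.0469
z0.06 n138 xmed 0.0037 y -0.0470 0.0468
z0.07 n143 xmed 0.0036 y -0.0488 0.0478
z0.08 n145 xmed 0.0036 y -0.0463 0.0469
z0.09 n116 xmed 0.0033 y -0.0460 0.0472
slope -> elev deg 89.40562062999733 x at hinge 0.004384109673153399
8.2333 [ 0.55477437 -0.16328699  0.50134848] [-3.14125663  0.52474601  2.96215957] [ 0.13704557 -0.59972926  0.36763957]
```

View pics/wrist5.png

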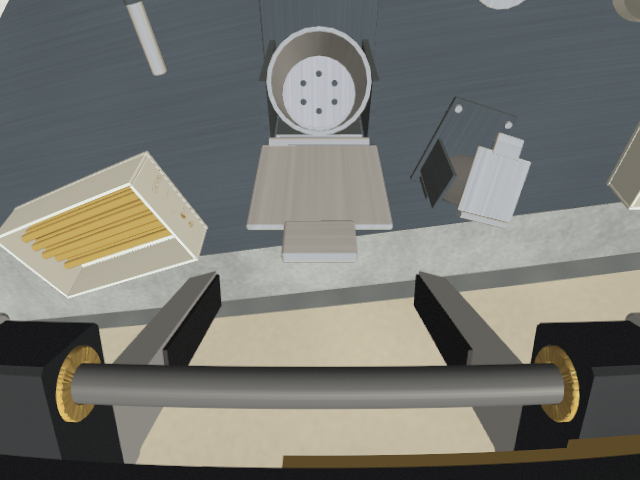

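```bash
cat > cup.py <<'E'
from h import *
import sys
f=sys.argv[1]
C=np.load(f"pics/{f}_c.npy")
xb=np.array([.984,-.179,0])/np.hypot(.984,.179);yb=np.array([-xb[1],xb[0],0]);z=np.array([0,0,1.])
H=np.array([.670,-.1835,.1686])
cx=.866*xb+.5*z; cz=-.5*xb+.866*z
O=H-.048*cx-.109*cz
print("O",O)
L=np.stack([(C-O)@cx,(C-O)@yb,(C-O)@cz],-1)
r=np.hypot(L[...,0],L[...,1])
m=(abs(L[...,2]-.105)<.004)&(r<.05)&(r>.03)&(L[...,0]<.035)
q=L[m]; A=np.c_[2*q[:,:2],np.ones(len(q))]; s=np.linalg.lstsq(A,(q[:,:2]**2).sum(1),rcond=None)[0]
print("rim",len(q),s[:2],np.sqrt(s[2]+s[:2]@s[:2]),"z hi",np.percentile(q[:,2],[5,50,95]))
m=(abs(L[...,2]-.02)<.01)&(r<.025); q=L[m]; print("strainer",len(q),q.mean(0))
E
python3 cup.py wrist5; python3 cup.py wrist3; python3 cup.py scene5
```

```text
O [ 0.6827232  -0.18581448  0.050206  ]
rim 1426 [ 0.0011222  -0.00065301] 0.03964465623586317 z hi [0.1019026 0.1034671 0.1049581]
strainer 2031 [-2.48982202e-04  8.11332760e-06  1.87731270e-02]
O [ 0.6827232  -0.18581448  0.050206  ]
rim 2046 [ 0.00126108 -0.00050447] 0.039579766814592354 z hi [0.10196491 0.10344901 0.10476325]
strainer 2694 [-2.46582991e-04  3.22080005e-05  1.87787950e-02]
O [ 0.6827232  -0.18581448  0.050206  ]
rim 34 [0.00385062 0.00052896] 0.04137141310366013 z hi [0.10108729 0.10220731 0.10341245]
strainer 0 [nan nan nan]cup.py:15: RuntimeWarning: Mean of empty slice.
  m=(abs(L[...,2]-.02)<.01)&(r<.025); q=L[m]; print("strainer",len(q),q.mean(0))
  ret = um.true_divide(
```

```bash
python3 - <<'E'
from bench import robot
from h import *
o=robot.get_obs()
D=Ro.from_euler('xyz',[np.pi,0,2.962])
p=o['tool_pos']
print(row(o,p+np.array([-.04,.075,-.01]),D))
o2=dict(o); o2['tool_pos']=p+np.array([-.04,.075,-.01]); o2['ee_rot']=[np.pi,0,2.962]
print(row(o2,[.63,.174,.46],D)/3)
E
```

```text
[ 0.507  0.667 -0.176  0.     0.333  0.   ]
[-0.221       0.92866667  0.10033333  0.          0.          0.        ]
```

>>> {"name": "move_arm", "arguments": {
  "increments": [
    [[1, 0.5, 0.67, -0.18, 0, 0.333, 0], [1, 0.5, 0.67, -0.18, 0, 0.333, 0], [1, 0.5, 0.67, -0.18, 0, 0.333, 0], [1, 0.5, 0.67, -0.18, 0, 0.333, 0], [1, 0.5, 0.67, -0.18, 0, 0.333, 0], [1, 0.5, 0.67, -0.18, 0, 0.333, 0]]
  ]
}}

```text
time: 8.78
tool_pos: [0.5165, -0.088, 0.4899]
ee_rot: [3.141, -0.001, 2.963]
wrist_force: [-0.1, -0.3, 0.5]
width: 0.0937
```

>>> {"name": "move_arm", "arguments": {
  "increments": [
    [[1, -0.22, 0.93, 0.1, 0, 0, 0], [1, -0.22, 0.93, 0.1, 0, 0, 0], [1, -0.22, 0.93, 0.1, 0, 0, 0], [1, -0.22, 0.93, 0.1, 0, 0, 0]]
  ]
}}

```text
time: 9.12
tool_pos: [0.5544, 0.0018, 0.4804]
ee_rot: [3.141, 0.001, 2.966]
wrist_force: [-0.2, -1.6, -1.2]
width: 0.0941
```

>>> {"name": "move_arm", "arguments": {
  "increments": [
    [[1, -0.22, 0.93, 0.1, 0, 0, 0], [1, -0.22, 0.93, 0.1, 0, 0, 0], [1, -0.22, 0.93, 0.1, 0, 0, 0], [1, -0.22, 0.93, 0.1, 0, 0, 0]]
  ]
}}

```text
time: 9.45
tool_pos: [0.5924, 0.0886, 0.4708]
ee_rot: [-3.141, 0.0, 2.965]
wrist_force: [-0.4, -0.3, 0.2]
width: 0.094
```

>>> {"name": "move_arm", "arguments": {
  "increments": [
    [[1, -0.22, 0.8, 0.1, 0, 0, 0], [1, -0.22, 0.93, 0.1, 0, 0, 0], [1, -0.22, 0.93, 0.1, 0, 0, 0], [1, -0.22, 0.93, 0.1, 0, 0, 0]]
  ]
}}

```text
time: 9.78
tool_pos: [0.6305, 0.1756, 0.461]
ee_rot: [-3.141, 0.0, 2.964]
wrist_force: [0.4, -0.8, -0.1]
width: 0.0938
```

```bash
cat > snap.py <<'E'
from bench import robot
from h import *
import sys
tag=sys.argv[1]
for n in sys.argv[2:]:
    o=robot.get_obs(); c=robot.camera_params(n); im,d=robot.snapshot(n); cv2.imwrite(f"pics/{n}{tag}.png",im[:,:,::-1]); np.save(f"pics/{n}{tag}_c.npy",cloud(c,d))
print(o['time'],o['tool_pos'],o['ee_rot'],o['wrist_force'],o['width'],o['joint_positions'])
E
python3 snap.py 6 wrist top
```

```text
9.8333 [0.6301479  0.17414459 0.46182486] [-3.13984622e+00  1.06206922e-03  2.96255356e+00] [ 0.0600842  -0.10569518 -0.71294976] 0.09398466130020369 [ 0.18340927  0.32327787  0.98015816 -0.00208335  1.83778223 -1.20889705]
```

View pics/wrist6.png

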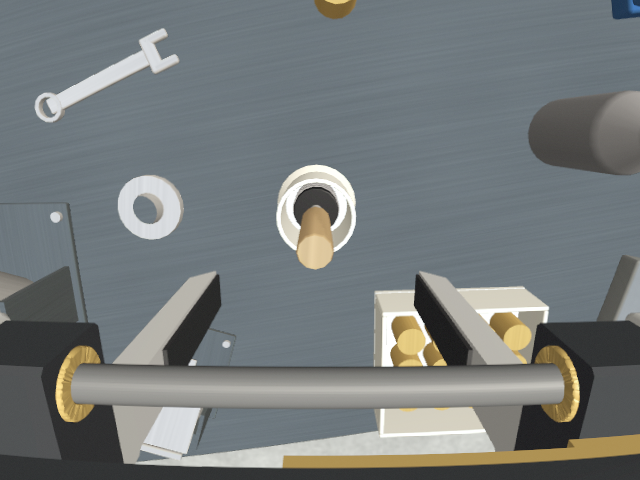

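```bash
cat > br.py <<'E'
from h import *
import sys
tag=sys.argv[1]
C=np.load(f"pics/wrist{tag}_c.npy"); im=cv2.imread(f"pics/wrist{tag}.png")
uv=np.mgrid[0:480,0:640]
m=(C[...,2]>.198)&(C[...,2]<.22)&(uv[1]>285)&(uv[1]<350)&(uv[0]>220)&(uv[0]<275)
q=C[m];print("end",m.sum(),q.mean(0),q.min(0),q.max(0)); (x,r)=cv2.minEnclosingCircle(q[:,:2].astype(np.float32));print(x,r)
for z0 in (.12,.14,.16,.18):
    k=(abs(C[...,2]-z0)<.008)&(uv[1]>285)&(uv[1]<350)&(uv[0]>180)&(uv[0]<275); q=C[k]; print("handle",z0,k.sum(),q.mean(0),q.max(0)-q.min(0))
m=(C[...,2]>.074)&(C[...,2]<.086)&(uv[1]>260)&(uv[1]<370)&(uv[0]>150)&(uv[0]<270)
q=C[m]; A=np.c_[2*q[:,:2],np.ones(len(q))]; s=np.linalg.lstsq(A,(q[:,:2]**2).sum(1),rcond=None)[0]; print("caddy rim",len(q),s[:2],np.sqrt(s[2]+s[:2]@s[:2]))
E
python3 br.py 6
```

```text
end 1111 [0.6268397  0.17409215 0.20486339] [0.61632519 0.16202364 0.19815396] [0.63940333 0.1856311  0.20791927]
(0.6279303431510925, 0.17394857108592987) 0.011994371190667152
handle 0.12 97 [0.61897564 0.17597572 0.12033891] [0.0137575  0.02210598 0.01577354]
handle 0.14 112 [0.61888244 0.17602378 0.14018309] [0.01351554 0.02251582 0.01586167]
handle 0.16 134 [0.61888826 0.17592003 0.16024754] [0.01407645 0.02323048 0.01556236]
handle 0.18 170 [0.61884356 0.17559733 0.18016064] [0.01385985 0.02358831 0.01570196]
caddy rim 931 [0.63192338 0.17346715] 0.03459303743208232
```

>>> {"name": "move_arm", "arguments": {
  "increments": [
    [[1, 0.02, 0.005, 0.25, 0, 0, 0], [1, 0.02, 0.005, 0.5, 0, 0, 0], [1, 0.02, 0.005, 0.7, 0, 0, 0], [1, 0.02, 0.005, 0.85, 0, 0, 0], [1, 0.02, 0.005, 1, 0, 0, 0], [1, 0.02, 0.005, 1, 0, 0, 0], [0.6, 0.02, 0.005, 1, 0, 0, 0], [0.5, 0.02, 0.005, 1, 0, 0, 0]]
  ]
}}

```text
time: 10.55
tool_pos: [0.6282, 0.1743, 0.3645]
ee_rot: [3.141, 0.004, 2.961]
wrist_force: [0.0, -0.1, 0.2]
width: 0.0843
```

>>> {"name": "move_arm", "arguments": {
  "increments": [
    [[0.4, 0, 0, 0, 0, 0, 0], [0.4, 0, 0, 0, 0, 0, 0], [0.3, 0, 0, 0, 0, 0, 0], [0.3, 0, 0, 0, 0, 0, 0], [0.2, 0, 0, 0, 0, 0, 0], [0.2, 0, 0, 0, 0, 0, 0], [0.1, 0, 0, 0, 0, 0, 0], [0.1, 0, 0, 0, 0, 0, 0]]
  ]
}}

```text
time: 11.22
tool_pos: [0.6282, 0.1759, 0.3623]
ee_rot: [3.142, 0.001, 2.963]
wrist_force: [0.5, -0.4, 0.4]
width: 0.0307
```

>>> {"name": "move_arm", "arguments": {
  "increments": [
    [[0, 0, 0, 0, 0, 0, 0], [0, 0, 0, 0, 0, 0, 0], [0, 0, 0, 0, 0, 0, 0], [0, 0, 0, 0, 0, 0, 0]]
  ]
}}

```text
time: 11.55
tool_pos: [0.6282, 0.1758, 0.3622]
ee_rot: [-3.142, 0.001, 2.962]
wrist_force: [-0.3, 0.1, -0.2]
width: 0.0236
```

```bash
python3 snap.py 7 wrist
```

```text
11.55 [0.62819036 0.17576956 0.36221394] [-3.14157334e+00  1.28513059e-03  2.96240917e+00] [-0.29491843  0.07143227 -0.15408829] 0.023593698726163587 [ 1.86060387e-01  3.26260188e-01  1.17210268e+00 -4.78272695e-04
  1.64203632e+00 -1.20558677e+00]
```

View pics/wrist7.png

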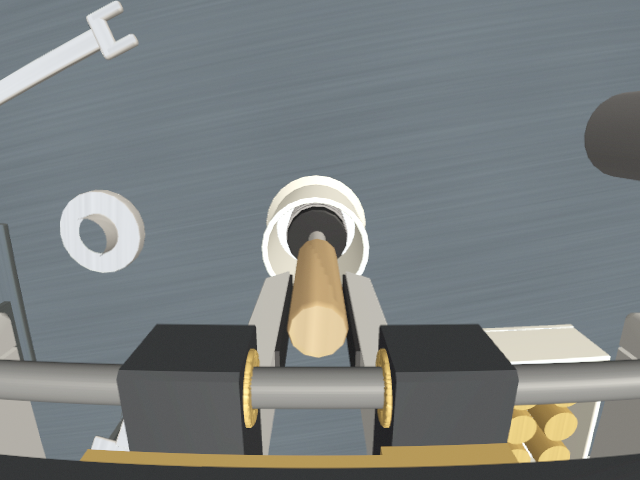

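>>> {"name": "move_arm", "arguments": {
  "increments": [
    [[0, 0, 0, -0.1, 0, 0, 0], [0, 0, 0, -0.25, 0, 0, 0], [0, 0, 0, -0.45, 0, 0, 0], [0, 0, 0, -0.65, 0, 0, 0], [0, 0, 0, -0.85, 0, 0, 0], [0, 0, 0, -1, 0, 0, 0], [0, 0, 0, -1, 0, 0, 0]]
  ]
}}

```text
time: 12.18
tool_pos: [0.6277, 0.1758, 0.4679]
ee_rot: [3.138, 0.01, 2.962]
wrist_force: [-0.2, -0.6, -0.1]
width: 0.0236
```

>>> {"name": "move_arm", "arguments": {
  "increments": [
    [[0, 0.1, 0, -0.4, 0, 0, 0], [0, 0.3, -0.2, -0.4, 0, 0, 0], [0, 0.5, -0.45, -0.4, 0, 0, 0], [0, 0.7, -0.7, -0.4, 0, 0, 0], [0, 0.8, -0.95, -0.4, 0, 0, 0]]
  ]
}}

```text
time: 12.6
tool_pos: [0.5303, 0.0964, 0.5021]
ee_rot: [3.142, 0.001, 2.964]
wrist_force: [0.7, -0.2, -1.6]
width: 0.0234
```

```bash
python3 - <<'E'
from bench import robot
from h import *
o=robot.get_obs(); print(o['tool_pos'],o['ee_rot'],o['wrist_force'],o['width'])
D=Ro.from_euler('xyz',[np.pi,0,2.962])
print(row(o,[.43,-.14,.515],D)/3)
E
```

```text
[0.53029244 0.09638804 0.50207227] [3.14152360e+00 5.52934153e-04 2.96400576e+00] [ 0.70725407 -0.156084   -1.56587491] 0.02343162745330429
[ 1.89666667e-01 -8.34666667e-01 -4.33333333e-02  0.00000000e+00
  0.00000000e+00  3.33333333e-04]
```

>>> {"name": "move_arm", "arguments": {
  "increments": [
    [[0, 0.06, -0.28, -0.04, 0, 0, 0], [0, 0.12, -0.56, -0.04, 0, 0, 0], [0, 0.19, -0.83, -0.04, 0, 0, 0], [0, 0.19, -0.83, -0.04, 0, 0, 0]]
  ]
}}

```text
time: 12.93
tool_pos: [0.4971, 0.0152, 0.5062]
ee_rot: [-3.139, 0.001, 2.957]
wrist_force: [1.2, 0.3, -1.5]
width: 0.0234
```

>>> {"name": "move_arm", "arguments": {
  "increments": [
    [[0, 0.06, -0.28, -0.04, 0, 0, 0], [0, 0.12, -0.56, -0.04, 0, 0, 0], [0, 0.19, -0.83, -0.04, 0, 0, 0], [0, 0.19, -0.83, -0.04, 0, 0, 0]]
  ]
}}

```text
time: 13.27
tool_pos: [0.4642, -0.0625, 0.5098]
ee_rot: [-3.14, 0.001, 2.958]
wrist_force: [-0.2, 0.0, -0.9]
width: 0.0231
```

>>> {"name": "move_arm", "arguments": {
  "increments": [
    [[0, 0.06, -0.28, -0.04, 0, 0, 0], [0, 0.12, -0.56, -0.04, 0, 0, 0], [0, 0.19, -0.83, -0.04, 0, 0, 0], [0, 0.19, -0.83, -0.04, 0, 0, 0]]
  ]
}}

```text
time: 13.6
tool_pos: [0.4311, -0.1406, 0.5136]
ee_rot: [-3.14, 0.0, 2.958]
wrist_force: [-0.2, 0.1, -1.2]
width: 0.0231
```

>>> {"name": "move_arm", "arguments": {
  "increments": [
    [[0, 0, 0, 0, 0, -0.06, 0], [0, 0, 0, 0, 0, -0.12, 0], [0, 0, 0, 0, 0, -0.18, 0], [0, 0, 0, 0, 0, -0.24, 0], [0, 0, 0, 0, 0, -0.29, 0], [0, 0, 0, 0, 0, -0.334, 0], [0, 0, 0, 0, 0, -0.334, 0]]
  ]
}}

```text
time: 14.18
tool_pos: [0.4316, -0.137, 0.5136]
ee_rot: [3.139, 0.527, 2.963]
wrist_force: [-0.5, -0.5, -1.5]
width: 0.0237
```

```bash
python3 snap.py 8 wrist scene; python3 cup.py wrist8
```

```text
14.2333 [ 0.43167964 -0.13719139  0.51349993] [3.13977092 0.52392421 2.96255961] [-0.69142783 -0.26365098 -0.57604298] 0.023575024397051322 [-0.48446558 -0.29890112  1.54713309  0.15525374  1.39232878 -1.865158  ]
O [ 0.6827232  -0.18581448  0.050206  ]
rim 704 [ 0.00069511 -0.00022363] 0.039763634583109886 z hi [0.10193796 0.10346533 0.10481499]
strainer 1087 [-0.00362255 -0.0002949   0.01868944]
```

View pics/wrist8.png

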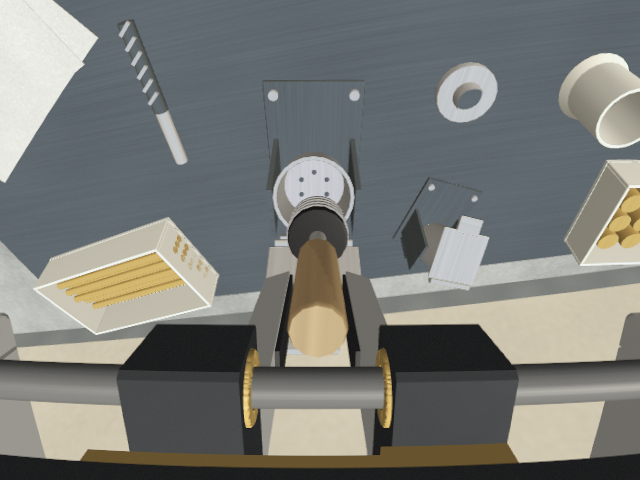

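View pics/scene8.png

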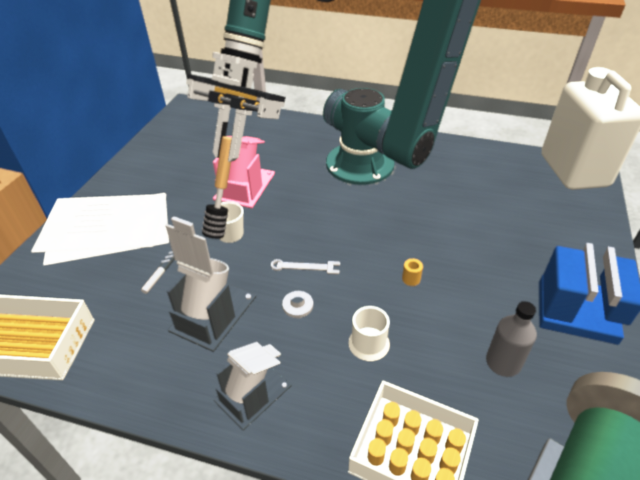

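```bash
cat > pose.py <<'E'
from bench import robot
from h import *
xb=np.array([.984,-.179,0])/np.hypot(.984,.179);yb=np.array([-xb[1],xb[0],0]);z=np.array([0,0,1.])
H=np.array([.670,-.1835,.1686]); cx=.866*xb+.5*z; cz=-.5*xb+.866*z
O=H-.048*cx-.109*cz+.0008*cx-.0003*yb
M=np.c_[cx,yb,cz]
def incup(o):
    R=rot(o['ee_rot']).as_matrix(); e=o['tool_pos']+R@[0,0,.356]
    return M.T@(o['tool_pos']-O), M.T@(e-O), M.T@R[:,2], M.T@o['wrist_force']
if __name__=="__main__":
    o=robot.get_obs(); a,e,d,f=incup(o); print(o['time'],"TCP in cup",a.round(4),"end",e.round(4),"toolz",d.round(4),"F",f.round(2),o['width'])
    R=rot(o['ee_rot']).as_matrix(); 
    T=Ro.from_matrix(np.c_[-cx,yb,-cz])
    print("row to axis at cup z .3+:",row(o,O+cz*a[2],T))
E
python3 pose.py; python3 - <<'E'
from h import *
from bench import robot
o=robot.get_obs(); R=rot(o['ee_rot']).as_matrix(); C=np.load("pics/wrist8_c.npy"); L=(C-o['tool_pos'])@R
r=np.hypot(L[...,0],L[...,1])
for z0,hw,rad in ((.16,.005,.02),(.2,.01,.02),(.23,.01,.02),(.30,.004,.04),(.32,.01,.04),(.34,.01,.04)):
    m=(abs(L[...,2]-z0)<hw)&(r<rad); q=L[m]; 
    if len(q): print(z0,len(q),"mean",q.mean(0),"y",q[:,1].min(),q[:,1].max(),"x",q[:,0].min(),q[:,0].max())
E
```

```text
14.2833 TCP in cup [0.0097 0.003  0.529 ] end [0.0095 0.0037 0.173 ] toolz [-4.e-04  2.e-03 -1.e+00] F [-0.81 -0.2  -1.63] 0.023460912452326222
row to axis at cup z .3+: [ 0.097 -0.03   0.     0.001 -0.     0.001]
0.16 3388 mean [ 2.59245159e-03 -3.55168251e-06  1.57867203e-01] y -0.017837872923296107 0.017808422180970913 x -0.011494894300248401 0.011936650560766158
0.2 816 mean [8.79560652e-03 8.82367322e-05 1.98182416e-01] y -0.017841377483097786 0.017891745059865932 x -0.000559608260319876 0.011967770044799268
0.23 398 mean [9.02393552e-03 1.09082313e-04 2.29502134e-01] y -0.01182760191121428 0.012157464383819885 x -0.0004644533119219329 0.011811237224058118
0.3 1379 mean [ 6.43202634e-03 -3.32693675e-05  2.97027559e-01] y -0.021009950336194638 0.02161161757882782 x -0.015266388466495664 0.021390418165878947
0.32 155 mean [0.01911712 0.00046162 0.31909506] y -0.020888319205581648 0.021468180812899713 x 0.008625148209664625 0.0227972849880426
0.34 221 mean [0.01897524 0.00036894 0.33872257] y -0.020922520433152843 0.02146637775221451 x 0.00838012893243414 0.022748423392113006
```

>>> {"name": "move_arm", "arguments": {
  "increments": [
    [[0, 0.05, -0.015, 0, 0, 0, 0], [0, 0.097, -0.03, 0.1, 0, 0, 0], [0, 0.097, -0.03, 0.3, 0, 0, 0], [0, 0.097, -0.03, 0.45, 0, 0, 0], [0, 0.097, -0.03, 0.45, 0, 0, 0], [0, 0.097, -0.03, 0.45, 0, 0, 0]]
  ]
}}

```text
time: 14.78
tool_pos: [0.4455, -0.1438, 0.4684]
ee_rot: [3.14, 0.522, 2.962]
wrist_force: [-0.1, -0.5, -0.7]
width: 0.0234
```

```bash
python3 pose.py; python3 snap.py 9 wrist
```

```text
14.7833 TCP in cup [-3.000e-04 -8.000e-04  4.826e-01] end [-0.001  -0.0002  0.1266] toolz [-0.0018  0.0017 -1.    ] F [-0.38 -0.55 -0.61] 0.023448771920231114
row to axis at cup z .3+: [-0.003  0.008  0.     0.001 -0.001  0.   ]
14.7833 [ 0.44551215 -0.14381888  0.46835663] [3.13999812 0.52179619 2.96183176] [-0.12074568 -0.53844865 -0.71824214] 0.023448771920231114 [-0.48254809 -0.27109329  1.6147498   0.15647936  1.29962985 -1.8775706 ]
```

View pics/wrist9.png

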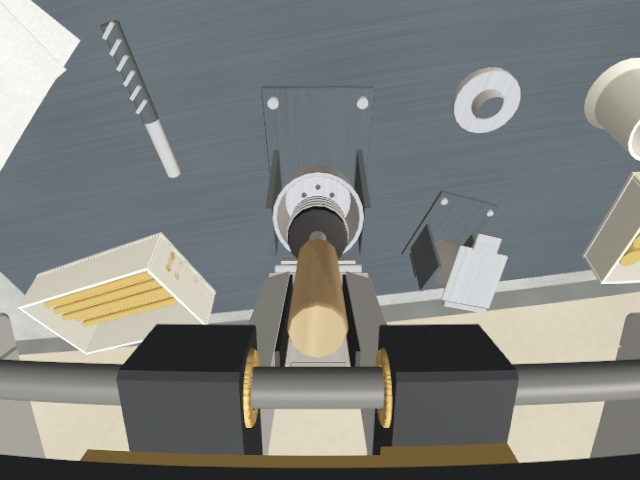

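>>> {"name": "move_arm", "arguments": {
  "increments": [
    [[0, 0, 0.005, 0.15, 0, 0, 0], [0, 0, 0.005, 0.3, 0, 0, 0], [0, 0, 0.005, 0.45, 0, 0, 0], [0, 0, 0.005, 0.6, 0, 0, 0], [0, 0, 0.005, 0.75, 0, 0, 0], [0, 0, 0.005, 0.88, 0, 0, 0], [0, 0, 0.005, 0.9, 0, 0, 0], [0, 0, 0.005, 0.9, 0, 0, 0]]
  ]
}}

```text
time: 15.5
tool_pos: [0.4899, -0.1514, 0.3925]
ee_rot: [3.141, 0.525, 2.962]
wrist_force: [-0.3, -0.7, -0.9]
width: 0.0238
```

```bash
python3 pose.py
```

```text
15.5 TCP in cup [ 7.000e-04 -3.000e-04  3.944e-01] end [ 0.0014 -0.0001  0.0384] toolz [ 1.8e-03  7.0e-04 -1.0e+00] F [-0.59 -0.76 -0.7 ] 0.0238198418040795
row to axis at cup z .3+: [0.007 0.003 0.    0.    0.001 0.   ]
```

>>> {"name": "move_arm", "arguments": {
  "increments": [
    [[0, 0, 0, 0.05, 0, 0, 0], [0, 0, 0, 0.1, 0, 0, 0], [0, 0, 0, 0.14, 0, 0, 0], [0, 0, 0, 0.17, 0, 0, 0], [0, 0, 0, 0.19, 0, 0, 0], [0, 0, 0, 0.21, 0, 0, 0], [0, 0, 0, 0.21, 0, 0, 0], [0, 0, 0, 0.21, 0, 0, 0]]
  ]
}}

```text
time: 16.17
tool_pos: [0.5002, -0.1531, 0.3749]
ee_rot: [-3.142, 0.526, 2.963]
wrist_force: [-2.2, 0.8, 1.4]
width: 0.0237
```

```bash
python3 pose.py
```

```text
16.1667 TCP in cup [ 9.000e-04 -2.000e-04  3.739e-01] end [ 0.0019 -0.0001  0.0179] toolz [ 2.8e-03  4.0e-04 -1.0e+00] F [-1.33  0.41  2.35] 0.023677786065656414
row to axis at cup z .3+: [0.009 0.002 0.    0.    0.002 0.001]
```

>>> {"name": "move_arm", "arguments": {
  "increments": [
    [[0, 0, 0, 0.015, 0, 0, 0], [0, 0, 0, 0.03, 0, 0, 0], [0, 0, 0, 0.045, 0, 0, 0], [0, 0, 0, 0.055, 0, 0, 0], [0, 0, 0, 0.055, 0, 0, 0], [0, 0, 0, 0.055, 0, 0, 0]]
  ]
}}

```text
time: 16.67
tool_pos: [0.5027, -0.1536, 0.371]
ee_rot: [-3.141, 0.527, 2.963]
wrist_force: [-7.2, 2.4, 7.1]
width: 0.0238
```

```bash
python3 pose.py
```

```text
16.6667 TCP in cup [ 1.300e-03 -2.000e-04  3.693e-01] end [ 0.0025 -0.0001  0.0133] toolz [ 3.6e-03  2.0e-04 -1.0e+00] F [-2.93  1.12  9.93] 0.023793390098110476
row to axis at cup z .3+: [0.013 0.002 0.    0.    0.002 0.001]
```

>>> {"name": "move_arm", "arguments": {
  "increments": [
    [[0, 0, 0, -0.08, 0, 0, 0], [0, 0, 0, -0.18, 0, 0, 0], [0, 0, 0, -0.3, 0, 0, 0], [0, 0, 0, -0.42, 0, 0, 0], [0, 0, 0, -0.54, 0, 0, 0], [0, 0, 0, -0.62, 0, 0, 0], [0, 0, 0, -0.64, 0, 0, 0], [0, 0, 0, -0.64, 0, 0, 0]]
  ]
}}

```text
time: 17.33
tool_pos: [0.471, -0.1479, 0.4263]
ee_rot: [-3.141, 0.528, 2.963]
wrist_force: [-0.4, 0.1, -1.6]
width: 0.0235
```

```bash
python3 pose.py; python3 snap.py 10 wrist scene;  python3 - <<'E'
from h import *
from bench import robot
o=robot.get_obs(); R=rot(o['ee_rot']).as_matrix(); C=np.load("pics/wrist10_c.npy"); L=(C-o['tool_pos'])@R
r=np.hypot(L[...,0],L[...,1])
for z0,hw,rad in ((.16,.005,.02),(.23,.01,.02),(.30,.006,.021)):
    m=(abs(L[...,2]-z0)<hw)&(r<rad); q=L[m]; 
    if len(q): print(z0,len(q),"med",np.median(q,0),"y",q[:,1].min(),q[:,1].max(),"x",q[:,0].min(),q[:,0].max(), "z",q[:,2].min())
E
```

```text
17.3333 TCP in cup [ 1.000e-03 -3.000e-04  4.332e-01] end [ 0.0027 -0.0004  0.0772] toolz [ 4.9e-03 -2.0e-04 -1.0e+00] F [-1.16  0.   -1.23] 0.023547937102872223
row to axis at cup z .3+: [ 0.01   0.003  0.    -0.     0.003  0.001]
17.3833 [ 0.47117827 -0.14793351  0.42527327] [-3.14151571  0.52683784  2.96232754] [ 0.38857803  0.23257662 -1.44125597] 0.023663788232245672 [-0.46256202 -0.21100823  1.65260724  0.1516132   1.19459484 -1.87339852]
0.16 2659 med [ 0.0045909  -0.00039008  0.15613479] y -0.018371180670950026 0.018216444742074282 x -0.01234781229041857 0.011003439714519099 z 0.15500013732295714
0.23 393 med [ 0.00933129 -0.0003109   0.22953705] y -0.012613323347650357 0.011406901198019494 x -0.00159310816444557 0.011164891752140962 z 0.22002774707344977
0.3 1658 med [0.00665497 0.00049296 0.2951515 ] y -0.020951228140216754 0.020643806247852607 x -0.014290421201357475 0.02057642906020193 z 0.29400233680281485
```

View pics/wrist10.png

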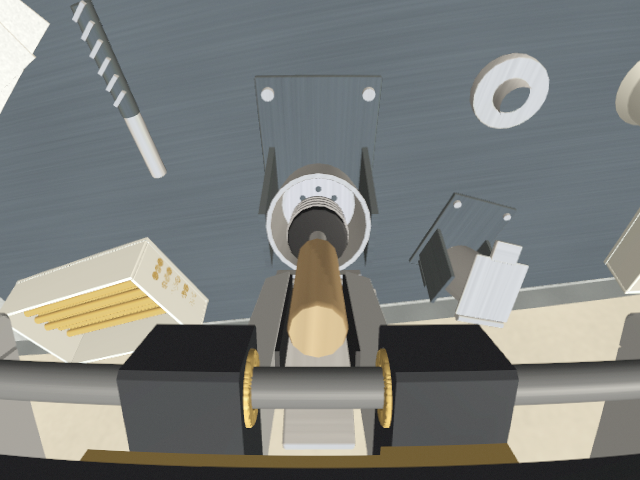

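View pics/scene10.png

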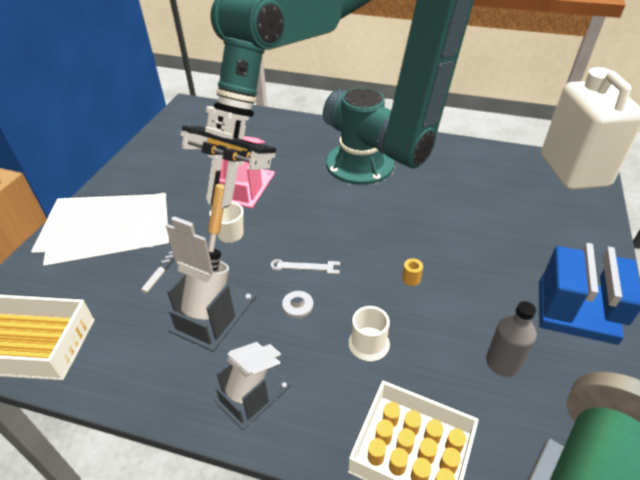

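>>> {"name": "move_arm", "arguments": {
  "increments": [
    [[0, 0.01, 0, 0.12, 0, 0, 0], [0, 0.015, 0, 0.24, 0, 0, 0], [0, 0.015, 0, 0.36, 0, 0, 0], [0, 0.015, 0, 0.46, 0, 0, 0], [0, 0.015, 0, 0.54, 0, 0, 0], [0, 0.015, 0, 0.57, 0, 0, 0], [0, 0.015, 0, 0.595, 0, 0, 0], [0, 0.015, 0, 0.61, 0, 0, 0]]
  ]
}}

```text
time: 18.1
tool_pos: [0.5, -0.153, 0.3716]
ee_rot: [3.141, 0.524, 2.963]
wrist_force: [-7.1, 1.8, 4.7]
width: 0.0238
```

>>> {"name": "move_arm", "arguments": {
  "increments": [
    [[0, 0, 0, 0.015, 0, 0, 0], [0, 0, 0, 0.03, 0, 0, 0], [0, 0, 0, 0.03, 0, 0, 0], [0, 0, 0, 0.03, 0, 0, 0]]
  ]
}}

```text
time: 18.43
tool_pos: [0.5013, -0.1531, 0.3707]
ee_rot: [-3.141, 0.527, 2.963]
wrist_force: [-7.7, 1.2, 5.0]
width: 0.0239
```

```bash
python3 pose.py
```

```text
18.4333 TCP in cup [-2.000e-04 -0.000e+00  3.698e-01] end [0.0009 0.0002 0.0138] toolz [ 3.1e-03  6.0e-04 -1.0e+00] F [-4.22 -0.21  8.17] 0.02385248415830293
row to axis at cup z .3+: [-0.002  0.     0.     0.     0.002  0.001]
```

>>> {"name": "move_arm", "arguments": {
  "increments": [
    [[0, 0, 0, 0.01, 0, 0, 0], [0, 0, 0, 0.018, 0, 0, 0], [0, 0, 0, 0.018, 0, 0, 0], [0, 0, 0, 0.018, 0, 0, 0]]
  ]
}}

```text
time: 18.77
tool_pos: [0.5022, -0.1533, 0.3699]
ee_rot: [-3.141, 0.528, 2.963]
wrist_force: [-7.4, 2.8, 6.2]
width: 0.0233
```

```bash
python3 pose.py
```

```text
18.7667 TCP in cup [ 2.000e-04 -0.000e+00  3.686e-01] end [0.0017 0.0001 0.0126] toolz [ 4.3e-03  4.0e-04 -1.0e+00] F [-3.64  1.46  9.27] 0.02332836498204626
row to axis at cup z .3+: [0.002 0.    0.    0.    0.003 0.001]
```

>>> {"name": "move_arm", "arguments": {
  "increments": [
    [[0, 0, 0, -0.1, 0, 0, 0], [0, 0, 0, -0.25, 0, 0, 0], [0, 0, 0, -0.4, 0, 0, 0], [0, 0, 0, -0.55, 0, 0, 0], [0, 0, 0, -0.7, 0, 0, 0], [0, 0, 0, -0.85, 0, 0, 0], [0, 0, 0, -1, 0, 0, 0]]
  ]
}}

```text
time: 19.35
tool_pos: [0.4527, -0.1446, 0.455]
ee_rot: [-3.141, 0.528, 2.963]
wrist_force: [-0.2, -1.9, -1.2]
width: 0.0235
```

>>> {"name": "move_arm", "arguments": {
  "increments": [
    [[0, 0, 0, -0.15, 0, 0, 0], [0, 0, 0, -0.35, 0, 0, 0], [0, 0, 0, -0.55, 0, 0, 0], [0, 0, 0, -0.7, 0, 0, 0], [0, 0, 0, -0.7, 0, 0, 0]]
  ]
}}

```text
time: 19.77
tool_pos: [0.4176, -0.1381, 0.5192]
ee_rot: [-3.138, 0.535, 2.964]
wrist_force: [1.2, -0.2, -0.7]
width: 0.0232
```

```bash
python3 lid.py 11 wrist scene; python3 pose.py; python3 - <<'E'
from bench import robot
from h import *
o=robot.get_obs(); D=Ro.from_euler('xyz',[np.pi,0,2.962])
print(row(o,o['tool_pos'],D))
E
```

```text
wrist 558
z0.02 n168 xmed -0.0011 y -0.0461 0.0451
z0.03 n330 xmed -0.0011 y -0.0457 0.0458
z0.04 n60 xmed -0.0013 y -0.0450 0.0450
slope -> elev deg 88.9508308667011 x at hinge -0.0005115952326840813
scene 1011
z0.02 n76 xmed 0.0047 y -0.0447 0.0471
z0.03 n126 xmed 0.0041 y -0.0455 0.0458
z0.04 n135 xmed 0.0041 y -0.0429 0.0465
z0.05 n135 xmed 0.0038 y -0.0446 0.0473
z0.06 n136 xmed 0.0037 y -0.0467 0.0466
z0.07 n140 xmed 0.0036 y -0.0475 0.0467
z0.08 n153 xmed 0.0036 y -0.0463 0.0473
z0.09 n110 xmed 0.0036 y -0.0460 0.0479
slope -> elev deg 89.29745252723568 x at hinge 0.004583786046227478
19.8167 [ 0.41807929 -0.13825888  0.51699943] [-3.13953825  0.53213438  2.96296789] [ 0.32766053  1.04807412 -1.77721903]
19.8667 TCP in cup [-9.000e-04 -3.000e-04  5.368e-01] end [ 0.0008 -0.0004  0.1808] toolz [ 4.9e-03 -3.0e-04 -1.0e+00] F [-0.67 -0.15 -1.79] 0.023463861677125497
row to axis at cup z .3+: [-0.009  0.003  0.    -0.     0.003  0.   ]
[ 0.     0.     0.    -0.     0.336  0.   ]
```

View pics/scene11.png

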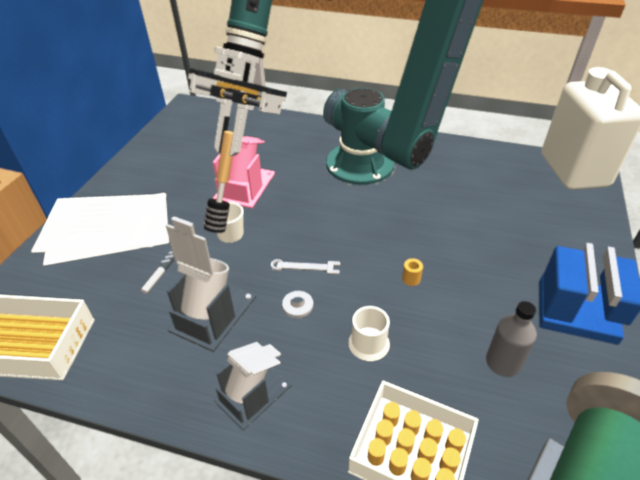

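>>> {"name": "move_arm", "arguments": {
  "increments": [
    [[0, 0, 0, 0, 0, 0.06, 0], [0, 0, 0, 0, 0, 0.12, 0], [0, 0, 0, 0, 0, 0.18, 0], [0, 0, 0, 0, 0, 0.24, 0], [0, 0, 0, 0, 0, 0.29, 0], [0, 0, 0, 0, 0, 0.336, 0], [0, 0, 0, 0, 0, 0.336, 0]]
  ]
}}

```text
time: 20.45
tool_pos: [0.4201, -0.1388, 0.5118]
ee_rot: [3.14, -0.007, 2.963]
wrist_force: [0.8, -0.4, -1.8]
width: 0.0235
```

```bash
python3 - <<'E'
from bench import robot
from h import *
o=robot.get_obs(); D=Ro.from_euler('xyz',[np.pi,0,2.962])
print(o['tool_pos'],o['ee_rot'],row(o,[.63,.1745,.51],D))
E
```

```text
[ 0.42005112 -0.13876869  0.51181349] [ 3.14032186 -0.00712121  2.96310195] [-1.510e+00  3.456e+00  1.200e-02  1.000e-03 -5.000e-03  1.000e-03]
```

>>> {"name": "move_arm", "arguments": {
  "increments": [
    [[0, -0.1, 0.25, 0, 0, -0.005, 0], [0, -0.23, 0.55, 0, 0, -0.005, 0], [0, -0.38, 0.86, 0, 0, -0.005, 0], [0, -0.38, 0.86, 0, 0, -0.005, 0]]
  ]
}}

```text
time: 20.78
tool_pos: [0.4737, -0.0571, 0.5123]
ee_rot: [3.138, 0.007, 2.969]
wrist_force: [-0.3, -0.0, -1.2]
width: 0.0234
```

>>> {"name": "move_arm", "arguments": {
  "increments": [
    [[0, -0.13, 0.29, 0, 0, 0, 0], [0, -0.26, 0.58, 0, 0, 0, 0], [0, -0.38, 0.86, 0, 0, 0, 0], [0, -0.38, 0.86, 0, 0, 0, 0]]
  ]
}}

```text
time: 21.12
tool_pos: [0.5261, 0.0204, 0.5123]
ee_rot: [3.139, 0.006, 2.968]
wrist_force: [-0.5, -0.2, -2.1]
width: 0.0237
```

>>> {"name": "move_arm", "arguments": {
  "increments": [
    [[0, -0.13, 0.29, 0, 0, 0, 0], [0, -0.26, 0.58, 0, 0, 0, 0], [0, -0.38, 0.86, 0, 0, 0, 0], [0, -0.38, 0.86, 0, 0, 0, 0]]
  ]
}}

```text
time: 21.45
tool_pos: [0.5789, 0.0981, 0.512]
ee_rot: [3.139, 0.005, 2.967]
wrist_force: [0.1, -1.0, -1.1]
width: 0.0234
```

>>> {"name": "move_arm", "arguments": {
  "increments": [
    [[0, -0.13, 0.29, 0, 0, 0, 0], [0, -0.26, 0.58, 0, 0, 0, 0], [0, -0.36, 0.8, 0, 0, 0, 0], [0, -0.38, 0.86, 0, 0, 0, 0], [0, -0.38, 0.86, 0, 0, 0, 0], [0, -0.38, 0.86, 0, 0, 0, 0]]
  ]
}}

```text
time: 21.95
tool_pos: [0.6294, 0.1721, 0.5145]
ee_rot: [-3.141, 0.006, 2.962]
wrist_force: [-0.0, -0.2, -1.8]
width: 0.0236
```

```bash
python3 snap.py 12 wrist; python3 - <<'E'
from bench import robot
from h import *
o=robot.get_obs(); D=Ro.from_euler('xyz',[np.pi,0,2.962])
print(row(o,[.6305,.1745,.41],D))
C=np.load("pics/wrist12_c.npy"); uv=np.mgrid[0:480,0:640]
m=(C[...,2]>.074)&(C[...,2]<.086)&(uv[1]>240)&(uv[1]<390)&(uv[0]<300)
q=C[m]; A=np.c_[2*q[:,:2],np.ones(len(q))]; s=np.linalg.lstsq(A,(q[:,:2]**2).sum(1),rcond=None)[0]; print("caddy rim",len(q),s[:2],np.sqrt(s[2]+s[:2]@s[:2]))
R=rot(o['ee_rot']).as_matrix(); L=(C-o['tool_pos'])@R
r=np.hypot(L[...,0],L[...,1])
for z0,hw,rad in ((.23,.01,.02),(.30,.006,.025),(.33,.02,.025)):
    k=(abs(L[...,2]-z0)<hw)&(r<rad); g=L[k]; 
    if len(g): print(z0,len(g),"y",g[:,1].min(),g[:,1].max(),"x",g[:,0].min(),g[:,0].max(),"z",g[:,2].min())
E
```

```text
21.95 [0.62936563 0.1720557  0.51449051] [-3.14056768  0.00563207  2.96183271] [-0.0452163  -0.20747653 -1.82274504] 0.02363147485109326 [ 0.18068752  0.33427938  0.86188421 -0.00315895  1.94051872 -1.21149472]
[-0.002  0.031  1.051 -0.     0.004 -0.   ]
caddy rim 543 [0.63196341 0.17351361] 0.034735469584508974
0.23 413 y -0.011784948845939983 0.01189087956041729 x 0.0012095906605735526 0.012988589621216188 z 0.22000979668393897
0.3 1918 y -0.021263363100919294 0.021359719589377973 x -0.013155745221135239 0.023862768272497534 z 0.29437907975520994
0.33 280 y -0.022816915137237402 0.022001138987810673 x -0.0011481842857432164 0.02491107168117258 z 0.3100178498673131
```

View pics/wrist12.png

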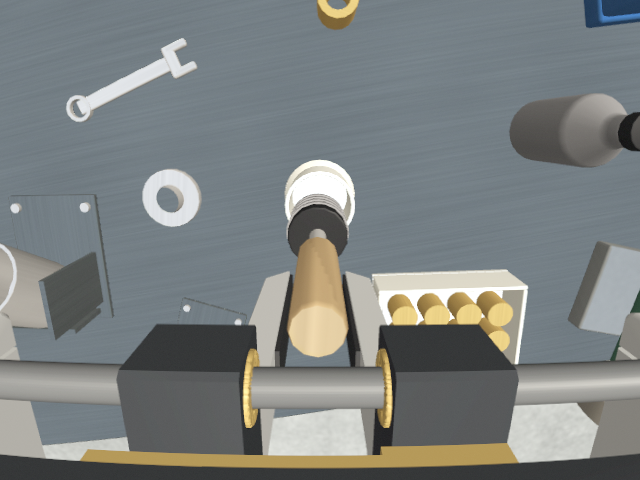

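>>> {"name": "move_arm", "arguments": {
  "increments": [
    [[0, -0.03, 0.026, 0, 0, 0.004, 0], [0, -0.03, 0.026, 0.15, 0, 0.004, 0], [0, -0.03, 0.026, 0.3, 0, 0.004, 0], [0, -0.03, 0.026, 0.45, 0, 0.004, 0], [0, -0.03, 0.026, 0.6, 0, 0.004, 0], [0, -0.03, 0.026, 0.75, 0, 0.004, 0], [0, -0.03, 0.026, 0.9, 0, 0.004, 0], [0, -0.03, 0.026, 0.95, 0, 0.004, 0]]
  ]
}}

```text
time: 22.67
tool_pos: [0.633, 0.1738, 0.4177]
ee_rot: [-3.14, -0.003, 2.961]
wrist_force: [-0.1, -0.1, -1.2]
width: 0.0238
```

>>> {"name": "move_arm", "arguments": {
  "increments": [
    [[0, 0, 0, 0.1, 0, 0, 0], [0, 0, 0, 0.2, 0, 0, 0], [0, 0, 0, 0.3, 0, 0, 0], [0, 0, 0, 0.38, 0, 0, 0], [0, 0, 0, 0.44, 0, 0, 0], [0, 0, 0, 0.46, 0, 0, 0], [0, 0, 0, 0.46, 0, 0, 0]]
  ]
}}

```text
time: 23.25
tool_pos: [0.6334, 0.175, 0.3732]
ee_rot: [-3.141, -0.001, 2.963]
wrist_force: [1.5, -0.1, -1.5]
width: 0.0236
```

```bash
python3 snap.py 13 wrist
```

```text
23.25 [0.63338023 0.1750069  0.37316963] [-3.14120310e+00 -1.25029589e-03  2.96251974e+00] [ 1.52156723 -0.06048801 -1.4872546 ] 0.023571056349858052 [ 1.83320749e-01  3.35158286e-01  1.13901332e+00  7.93789894e-05
  1.66872824e+00 -1.20839520e+00]
```

View pics/wrist13.png

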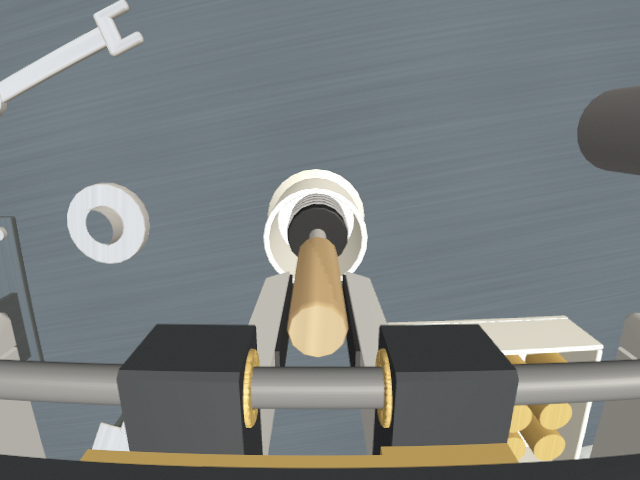

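>>> {"name": "move_arm", "arguments": {
  "increments": [
    [[0, 0, 0, 0.03, 0, 0, 0], [0, 0, 0, 0.06, 0, 0, 0], [0, 0, 0, 0.085, 0, 0, 0], [0, 0, 0, 0.1, 0, 0, 0], [0, 0, 0, 0.1, 0, 0, 0], [0, 0, 0, 0.1, 0, 0, 0]]
  ]
}}

```text
time: 23.8
tool_pos: [0.6334, 0.175, 0.3639]
ee_rot: [3.142, -0.0, 2.962]
wrist_force: [0.8, -0.8, -0.8]
width: 0.0233
```

>>> {"name": "move_arm", "arguments": {
  "increments": [
    [[0, 0, 0, 0.01, 0, 0, 0], [0, 0, 0, 0.02, 0, 0, 0], [0, 0, 0, 0.02, 0, 0, 0], [0, 0, 0, 0.02, 0, 0, 0]]
  ]
}}

```text
time: 24.13
tool_pos: [0.6335, 0.175, 0.3624]
ee_rot: [3.141, 0.001, 2.962]
wrist_force: [-0.3, 1.3, -0.8]
width: 0.0236
```

>>> {"name": "move_arm", "arguments": {
  "increments": [
    [[0, 0, 0, 0.01, 0, 0, 0], [0, 0, 0, 0.015, 0, 0, 0], [0, 0, 0, 0.015, 0, 0, 0], [0, 0, 0, 0.015, 0, 0, 0]]
  ]
}}

```text
time: 24.47
tool_pos: [0.6333, 0.175, 0.3623]
ee_rot: [3.141, 0.002, 2.962]
wrist_force: [-1.6, -0.4, 5.0]
width: 0.0235
```

```bash
python3 -c "
from bench import robot
o=robot.get_obs();print(o['tool_pos'],o['wrist_force'],o['wrist_torque'])"
```

```text
[0.63332401 0.17496185 0.36230146] [-1.58649464 -0.37900618  5.03522178] [-0.12843006  0.37626537 -0.00966074]
```

>>> {"name": "move_arm", "arguments": {
  "increments": [
    [[0, 0, 0, -0.008, 0, 0, 0], [0.3, 0, 0, -0.008, 0, 0, 0], [0.35, 0, 0, -0.008, 0, 0, 0], [0.4, 0, 0, -0.008, 0, 0, 0], [0.6, 0, 0, -0.008, 0, 0, 0], [0.8, 0, 0, -0.008, 0, 0, 0], [1, 0, 0, -0.008, 0, 0, 0], [1, 0, 0, -0.008, 0, 0, 0]]
  ]
}}

```text
time: 25.13
tool_pos: [0.6335, 0.1749, 0.3611]
ee_rot: [-3.142, -0.0, 2.962]
wrist_force: [0.1, 0.3, 0.5]
width: 0.0608
```

>>> {"name": "move_arm", "arguments": {
  "increments": [
    [[1, 0, 0, 0, 0, 0, 0], [1, 0, 0, 0, 0, 0, 0], [1, 0, 0, 0, 0, 0, 0]]
  ]
}}

```text
time: 25.38
tool_pos: [0.6334, 0.175, 0.3614]
ee_rot: [3.142, 0.0, 2.963]
wrist_force: [-0.2, -0.5, -0.7]
width: 0.0809
```

```bash
python3 snap.py 14 wrist
```

```text
25.3833 [0.63343609 0.1749863  0.36135606] [3.14150681e+00 7.81953053e-05 2.96250382e+00] [-0.18134319 -0.52371122 -0.65317559] 0.08088765933751013 [ 1.83280375e-01  3.37838971e-01  1.15886925e+00  5.26946118e-05
  1.64478089e+00 -1.20842323e+00]
```

View pics/wrist14.png

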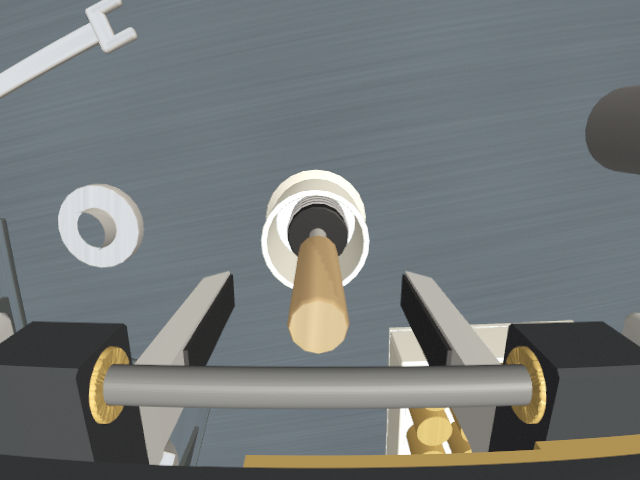

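Brush stands free at (318, 300), between open fingers. Retreat straight up.

>>> {"name": "move_arm", "arguments": {
  "increments": [
    [[1, 0, 0, -0.1, 0, 0, 0], [1, 0, 0, -0.3, 0, 0, 0], [1, 0, 0, -0.55, 0, 0, 0], [1, 0, 0, -0.8, 0, 0, 0], [1, 0, 0, -1, 0, 0, 0], [1, 0, 0, -1, 0, 0, 0]]
  ]
}}

```text
time: 25.93
tool_pos: [0.633, 0.1749, 0.4685]
ee_rot: [3.138, 0.011, 2.962]
wrist_force: [-0.4, -0.1, 1.5]
width: 0.0938
```

>>> {"name": "move_arm", "arguments": {
  "increments": [
    [[1, 0.3, 0, -0.3, 0, 0, 0], [1, 0.6, 0, -0.3, 0, 0, 0], [1, 0.9, 0, -0.3, 0, 0, 0], [1, 1, 0, -0.3, 0, 0, 0], [1, 1, 0, -0.3, 0, 0, 0], [1, 1, 0, -0.3, 0, 0, 0]]
  ]
}}

```text
time: 26.43
tool_pos: [0.5351, 0.1928, 0.4909]
ee_rot: [-3.141, 0.0, 2.963]
wrist_force: [-0.3, 0.9, -0.4]
width: 0.0938
```

```bash
python3 lid.py 15 scene; python3 snap.py 15t top; python3 - <<'E'
from h import *
C=np.load("pics/scene15_c.npy")
for z0 in (.12,.14,.16,.18,.203):
    m=(C[...,0]>0.55)&(C[...,0]<0.72)&(C[...,1]<0.25)&(C[...,1]>0.1)&(abs(C[...,2]-z0)<.008); q=C[m]; print(z0,len(q),q.mean(0) if len(q) else 0)
E
```

```text
scene 1007
z0.02 n69 xmed 0.0047 y -0.0423 0.0470
z0.03 n133 xmed 0.0040 y -0.0427 0.0469
z0.04 n131 xmed 0.0037 y -0.0444 0.0473
z0.05 n132 xmed 0.0037 y -0.0450 0.0467
z0.06 n136 xmed 0.0037 y -0.0443 0.0468
z0.07 n146 xmed 0.0037 y -0.0488 0.0467
z0.08 n141 xmed 0.0036 y -0.0448 0.0467
z0.09 n119 xmed 0.0035 y -0.0479 0.0464
slope -> elev deg 89.28479852044507 x at hinge 0.004564175200877782
26.4333 [0.53510922 0.19277214 0.49088963] [-3.14137386e+00  4.15893962e-04  2.96276512e+00] [-0.26391773  0.88196284 -0.35565953]
26.4833 [0.53577086 0.19260984 0.49043652] [-3.14102682e+00 -2.94841950e-04  2.96211179e+00] [-0.34464988  0.4964803   0.2301296 ] 0.09405998555798871 [ 2.45640814e-01  1.31046178e-01  1.15428402e+00 -4.10537452e-04
  1.85676440e+00 -1.14579044e+00]
0.12 59 [0.64201137 0.17617738 0.11987291]
0.14 60 [0.64192687 0.17678059 0.14023189]
0.16 67 [0.64120164 0.17629762 0.1594394 ]
0.18 64 [0.64094357 0.17653228 0.17944733]
0.203 122 [0.63520068 0.17534588 0.20242941]
```

View pics/scene15.png

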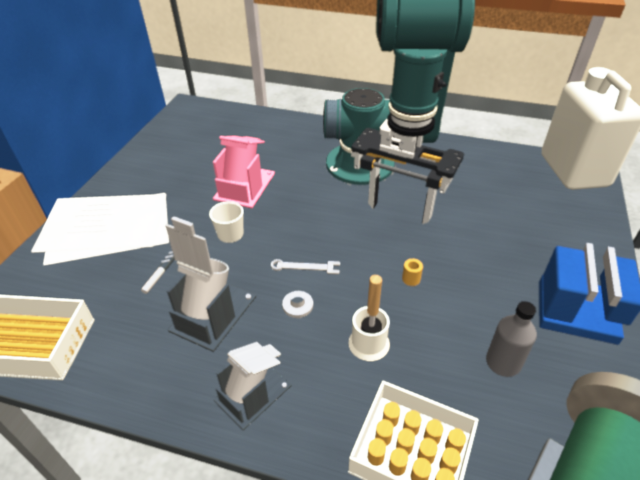

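View pics/top15t.png

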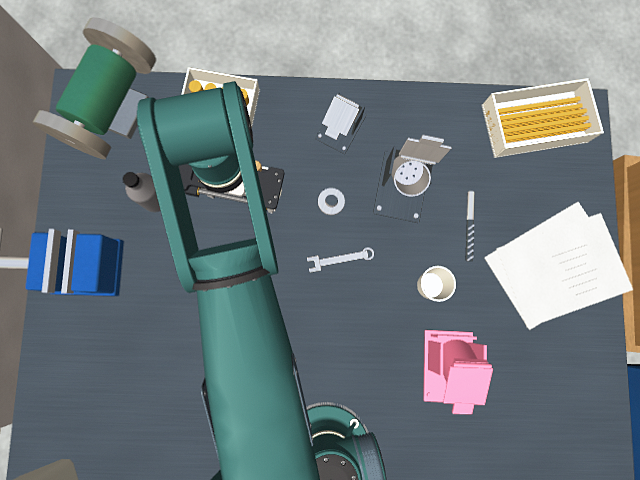

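```bash
python3 -c "
from bench import robot
print(robot.close_job())"
```

```text
the job is handed in; nothing more can be done
None
```

The job is done and handed in at about 26.5 s, with no verdict reported.

- **Lid:** I gripped the tab by its sides, swung the lid back and let go. The last check measured it 89.3° from level, where 90° is upright. It read 89.4–89.5° just after release, so it stayed put.
- **Scrub:** Both presses on the strainer peaked at about 10–11 N, which the spring figures put at 5.5–6 mm down. Between them I drew the bristle end up to about 77 mm above the can's underside, past halfway but still inside the mouth at 105 mm. Press depth comes from force and arm position, because the brush hid the strainer.
- **Brush:** I set it down in the caddy until it touched with about 5 N, then released it. The last pictures show it standing upright, bristles down. The gripper is open and clear of everything.
- **Other things:** In the last scene and top pictures the bystanders look unmoved, judged by eye. The arm hides the caddy area in the top picture.
- **Disagreement:** The scene camera placed things about 5 mm farther from the robot than the wrist camera. I used the wrist camera's positions, and the fits agreed with them.

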